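# Charge the candy feeder and hold its spring gate at the mark

### The job

Tip all six chocolate balls from the steel tumbler into the hopper of the candy feeder and stand the empty tumbler back upright on the cart top. Then grip the handle post of the feeder's spring-return gate and pull it out until the post is level with the marker fin on the rail, so that all the balls drop into the glass ramekin, and finish while still holding the handle there. Leave the marker clip where it is set, the ramekin under the feeder, and the other things undisturbed.

Things in the scene. Friction and masses are not known exactly. Their poses are not given: they have to be found in the camera images.
- feeder: candy feeder, fixed; origin on the cart top under its throat's centre. White funnel hopper (mouth z 175 mm, inner radius 66 mm, down to a throat of inner radius 30 mm; gate at z 91 mm) on a 136 mm square steel plate on four thin legs. Along its own -x two low steel rails (y = +-26 mm, tops at z 92 mm) run out to a foot plate at x = -290 mm.
- gate (a joint): spring-return gate slide under the throat: 0 = shut, grows as pulled along the feeder's -x (m), stop at 0.090. The spring pulls it shut with about 4 N at 0, plus 60 N/m (8 N at the mark), and recloses it when let go. At the mark the throat is open and the balls fall straight into the ramekin.
- gate_handle (a point): grip point on the gate's handle, a black upright post above and between the rails, 14 mm thick along the feeder's x, 30 mm wide along its y, top at z 151 mm, to be pinched from above; the point is on the post's axis at z 130 mm, at feeder x = -165 mm when shut. Axes as the feeder's.
- mark (a point): the mark: top (z 106 mm) of an upright steel fin, 4 mm thick along the feeder's x, on a small black clip on the rail at feeder y = +26 mm. The gate is at the mark when the post's centre has the same feeder x as the fin: 58 to 72 mm beyond the shut handle towards the feeder's -x, different each run. Axes as the feeder's.
- ramekin: glass ramekin, 90 mm across, 45 mm high, 4 mm wall, standing loose on the cart top under the throat; origin under its centre
- tumbler: small steel tumbler, open at the top, 75 mm tall, outer radius 26 mm at the foot and 35 mm at the rim, 3 mm wall, with a straight cork grip sleeve of outer radius 32.5 mm from 26 to 54 mm height, about 130 g empty; origin under its centre; axis z. It holds the six candies at the start.
- candy0_center (a point): centre of a glossy dark chocolate ball, rolling easily, 24 mm across, about 10 g, in the tumbler at the start
- candy1_center (a point): centre of a glossy dark chocolate ball, rolling easily, 24 mm across, about 10 g, in the tumbler at the start
- candy2_center (a point): centre of a glossy dark chocolate ball, rolling easily, 24 mm across, about 10 g, in the tumbler at the start
- candy3_center (a point): centre of a glossy dark chocolate ball, rolling easily, 24 mm across, about 10 g, in the tumbler at the start
- candy4_center (a point): centre of a glossy dark chocolate ball, rolling easily, 24 mm across, about 10 g, in the tumbler at the start
- candy5_center (a point): centre of a glossy dark chocolate ball, rolling easily, 24 mm across, about 10 g, in the tumbler at the start
- trivet: bystander: wooden slatted trivet, 160 x 160 x 16 mm, lying flat; origin under its middle
- opener: bystander: flat steel bottle opener, 120 x 36 x 6 mm, lying flat; origin under its middle
- spoon_rest: bystander: white ceramic spoon rest, a dish 96 mm across and 16 mm high with a flat 28 mm wide tail reaching 135 mm from the dish centre along its -x; origin under its dish centre
- jar: bystander: lidded amber glass jar, 64 mm across, 100 mm tall; origin under its middle
- mug: bystander: white ceramic mug, 80 mm across, 90 mm tall, handle along its +y; origin under its middle
There are look-alikes about, which are no part of the job. What is shaped like the tumbler but green, purple or yellow is not meant.

How it is judged:
On the way, in this order (a step that is already met when the one before it is completed fails the run):
1. all six balls are in the feeder's hopper, above the shut gate (horizontal distance between each of candy0_center, candy1_center, candy2_center, candy3_center, candy4_center, candy5_center and feeder below 0.066 m and z of candy0_center in the frame of feeder between 0.094 and 0.185 m and z of candy1_center in the frame of feeder between 0.094 and 0.185 m and z of candy2_center in the frame of feeder between 0.094 and 0.185 m and z of candy3_center in the frame of feeder between 0.094 and 0.185 m and z of candy4_center in the frame of feeder between 0.094 and 0.185 m and z of candy5_center in the frame of feeder between 0.094 and 0.185 m), for 0.2 s.
2. the tumbler stands upright on the cart top, let go, with all six balls still in the hopper (all of step 1 and angle between tumbler's own z axis and vertical below 0.12 rad and height (world z) of tumbler below 0.006 m and contact force between the fingers and tumbler below 0.1 N), for 0.2 s.
At the end, for the whole second after the job is handed in: Fingers hold the gate handle (over 2 N), post within 6 mm of the marker fin along the rail; six balls in the ramekin, which stands upright within 30 mm of under the throat centre; tumbler upright (0.12 rad) on the cart top, not touched (horizontal distance between each of candy0_center, candy1_center, candy2_center, candy3_center, candy4_center, candy5_center and ramekin below 0.042 m and z of candy0_center in the frame of ramekin between 0 and 0.055 m and z of candy1_center in the frame of ramekin between 0 and 0.055 m and z of candy2_center in the frame of ramekin between 0 and 0.055 m and z of candy3_center in the frame of ramekin between 0 and 0.055 m and z of candy4_center in the frame of ramekin between 0 and 0.055 m and z of candy5_center in the frame of ramekin between 0 and 0.055 m and angle between tumbler's own z axis and vertical below 0.12 rad and height (world z) of each of tumbler, ramekin below 0.006 m and contact force between the fingers and tumbler below 0.1 N and x of gate_handle in the frame of mark between -0.006 and 0.006 m and contact force between the fingers and gate above 2 N and angle between ramekin's own z axis and vertical below 0.1 rad and horizontal distance between ramekin and feeder below 0.03 m); the arm keeps its last pose, push and grip.
It fails at once if a bystander is moved by more than 30 mm (distance of any of trivet, opener, spoon_rest, jar, mug from where it was at the start of the episode above 0.03 m).
It fails at once if the marker clip is shifted along the rail by more than 4 mm (distance of mark from where it was at the start of the episode above 0.004 m).
It also fails if it takes over 64 s, if anything falls off the work surface, if the arm or the gripper's body presses on something with over 40 N, if the wrist force passes 120 N, or if a joint passes its speed limit or range.

### The arm

A 7-joint arm with a two-finger parallel gripper is mounted at the origin on the work surface. World frame = base frame: x ahead of the robot, y to its left, z up, the work surface at z = 0. Lengths are in m, angles in rad, forces in N, time in s.
With the tool pointing down it reaches from about 0.425 to 0.925 m from the base axis. Payload 6.8 kg.
Tool frame: the origin (TCP) lies on the centre line of the jaws, within the pads' length; the fingertips stand 11 mm ahead of it and the grasp point (between the pads) lies 8 mm behind it; z points along the fingers, y is the direction in which the jaws open and shut (so a half turn about z gives the same grasp; the last joint's range is limited). The gripper opens to 85 mm and grips with 20 to 120 N. Pads are 22 mm wide; open, the fingers measure 114 mm over their backs; the gripper's body (76 mm by 85 mm) begins 54 mm behind the grasp point. The pads swing forward as they close: fully open they stand 13 mm farther back than shut.
Start: joints at [1.164, 0.477, 0.022, 1.555, -0.011, 1.109, -0.083], TCP at [0.199, -0.645, 0.242] pointing down, gripper open.
Joint ranges: [-2.96, 2.96], [-0.34, 2.1], [-1.41, 1.46], [0.24, 2.44], [-1.37, 4.51], [0.17, 1.92], [-2.96, 2.96]. Speed limits (rad/s): [2.39, 2.39, 3.14, 3.14, 3.14, 3.14, 3.14].

### API

Orientations are given as a rotation vector (axis times angle).
In Python, from bench import r gives the robot as it stands.
- The arm moves only by the tool send_rows, never from a script. Its argument "deltas" is a list of rows, each a list of 7 numbers: the opening, from 0 (shut) to 1 (fully open), then the shift along the tool's x, y, z as a fraction of full scale, then the turn, a rotation vector about the tool's x, y, z as a fraction of full scale. In form: [[hand, x, y, z, ax, ay, az], ...]. A call has 1 to 20 rows; each row is the pose to reach, as a shift and turn from the pose commanded when the call began, along the tool's axes at that moment, turning the shorter way round; what a row does not reach only later rows make up. Full scale, the value 1, is 150 mm for a shift and 180 degrees for a turn. A row lasts 1/12 s, in which the tool goes at most 41.7 mm and 7.16 degrees, less where a joint would pass 70% of its speed; a pose out of reach is approached as far as the arm can. A call with a number of a shift or a turn outside -1 to 1 is refused whole. A call with a gripper value outside its range is refused whole. The fingers move at their own pace and stop on an object; "squeeze" is the grip in N (left out, the last holds). Time passes only in rows, so rows that repeat a pose let the fingers close. It gives the time, the measured TCP pose, the force and the opening at its end, in the units of the state.
- r.get_obs(): the state, without advancing time (a new reading comes with each control period).
- r.grab_frame(name): name is "scene" or "top" or "wrist"; returns a dict with "pixels" (400x640x3 uint8, red, green, blue), "camera_matrix" (3x3 intrinsics, pixels), "rvec" (rotation vector, rad) and "tvec" (3), from world to camera coordinates, as OpenCV has them. Camera axes: x right, y down, z forward; pixel columns grow to the right and rows downward; lengths in m; the calibration is good to about 2 mm. The wrist camera is an equidistant fisheye: a pixel r from the principal point sees the ray r / f radians off the axis. A picture is of the moment at which its call begins. There is no depth.
- r.hand_in(): hands the job in, once; it reports no verdict.
The state is a dict: "clock": time; "joints": joint angles; "qvel": joint speeds; "tau": joint torques, N m; "tcp_pos": TCP position; "orientation": TCP orientation; "contact_force": force on the tool from outside, world axes, zero at the start; "moment": the same for the moment, N m; "grip_width": finger opening in m.
Only numpy, scipy, OpenCV 4.12 (cv2) and the standard library are available. Lean on these libraries where they do the work, as an engineer would, in place of code of your own. Each camera call takes 0.05 s, during which the arm holds its last target. There are 200 camera calls.

## Working session

There is one attempt and no reset: what is moved stays moved. The work goes in short steps, Python scripts to look and compute and a tool call to move; the robot and the scene stay as the last step left them, time stands still between calls to the robot, and variables do not carry over. Pictures are saved under pics/ and viewed, about 8 in all and at most 12, crops included, and the job is handed in when it is done.

Besides the shell and the picture viewer there is one more tool, called after "Request:" as name(argument=value, ...) on one line, values as JSON. send_rows: Moves the arm, as the interface text tells. Shift numbers are shares of 150 mm and turn numbers shares of 180 degrees, none past 1 either way. Its arguments: {"type":"object","properties":{"deltas":{"type":"array","items":{"type":"array","items":{"type":"number"}}},"squeeze":{"type":"number"}},"required":["deltas"]}

```bash
mkdir -p pics
cat > h.py <<'E'
import numpy as np, cv2
from bench import r
from scipy.spatial.transform import Rotation as R
def grab(n,f=None):
    d=r.grab_frame(n)
    if f: cv2.imwrite('pics/'+f,d['pixels'][:,:,::-1])
    return d
def ray(d,uv,wrist=False):
    K=np.array(d['camera_matrix']);Rm=R.from_rotvec(d['rvec']).as_matrix();c=-Rm.T@np.array(d['tvec'])
    x=np.linalg.inv(K)@[uv[0],uv[1],1]
    if wrist:
        t=np.hypot(x[0],x[1]); s=np.sin(t)/t if t>1e-9 else 1; x=np.array([x[0]*s,x[1]*s,np.cos(t)])
    return c,Rm.T@x
def onz(d,uv,z,wrist=False):
    c,v=ray(d,uv,wrist); return c+v*(z-c[2])/v[2]
def proj(d,P,wrist=False):
    x=R.from_rotvec(d['rvec']).as_matrix()@np.array(P)+np.array(d['tvec'])
    K=np.array(d['camera_matrix'])
    if wrist:
        rr=np.hypot(x[0],x[1]);t=np.arctan2(rr,x[2]);x=np.array([x[0]/rr*t,x[1]/rr*t,1])
    return (K@(x/x[2]))[:2]
E
python3 - <<'E'
from h import *
for n in ['scene','top']:
    d=grab(n,n+'0.png'); c,v=ray(d,(320,200)); print(n,c,v)
o=r.get_obs(); print({k:np.round(v,3) for k,v in o.items()})
E
```

```text
scene [ 1.39264993 -0.55095159  0.76498862] [-0.67567851  0.49637511 -0.54514741]
top [0.38922642 0.03213222 1.71282326] [ 0.09567809 -0.01730483 -0.99536262]
{'clock': np.float64(0.1), 'joints': array([ 1.164,  0.478,  0.022,  1.556, -0.011,  1.109, -0.083]), 'qvel': array([ 0.001, -0.002,  0.001, -0.003, -0.001,  0.   , -0.001]), 'tau': array([ 5.0000e-03, -5.9776e+01,  1.6140e+00, -2.8195e+01,  1.3000e-02,
        5.0000e-03,  0.0000e+00]), 'tcp_pos': array([ 0.199, -0.645,  0.241]), 'orientation': array([-3.105e+00, -4.670e-01,  1.000e-03]), 'contact_force': array([-0.058, -1.018, -0.005]), 'moment': array([ 0.012, -0.028,  0.039]), 'grip_width': np.float64(0.085)}
```

View pics/scene0.png

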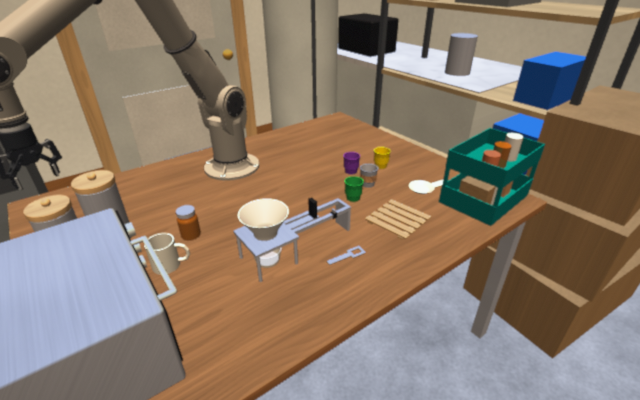

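View pics/top0.png

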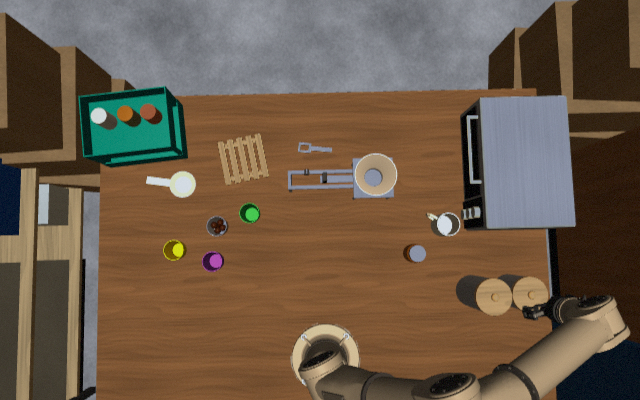

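The tumbler with the balls is at top px (217,226), between the purple, green and yellow look-alikes. The feeder mouth is at (375,175), with its rails running left (world +y). I'll take a zoomed measurement next.

Run:
```python
from h import *
d=grab('top'); im=d['pixels'][:,:,::-1]
a=cv2.resize(im[155:275,155:285],None,fx=4,fy=4,interpolation=cv2.INTER_CUBIC)
b=cv2.resize(im[145:205,280:410],None,fx=6,fy=6,interpolation=cv2.INTER_CUBIC)
c=np.zeros((480+0,520,3),np.uint8); c[:]=a
cv2.imwrite('pics/t1.png',b)
hsv=cv2.cvtColor(im,cv2.COLOR_BGR2HSV)
for n,x,y,z in [('tumbler',217,226,.075),('green',250,213,.075),('purple',213,261,.075),('yellow',174,250,.075),('funnel',375,175,.175),('jar',417,253,.1),('mug',447,224,.09)]:
    print(n,onz(d,(x,y),z).round(3))
m=cv2.inRange(hsv,(8,25,150),(28,110,255)); m[:140]=0;m[215:]=0;m[:,:345]=0;m[:,405:]=0
cs,_=cv2.findContours(m,0,1);cn=max(cs,key=cv2.contourArea);e=cv2.minEnclosingCircle(cn);print(e,cv2.boundingRect(cn),onz(d,e[0],.175))
# plate
```

```text
tumbler [0.465 0.358 0.075]
green [0.507 0.245 0.075]
purple [0.347 0.372 0.075]
yellow [0.387 0.505 0.075]
funnel [ 0.614 -0.175  0.175]
jar [ 0.358 -0.317  0.1  ]
mug [ 0.454 -0.425  0.09 ]
((376.1803894042969, 173.54220581054688), 21.185461044311523) (355, 153, 42, 42) [ 0.61918873 -0.17909467  0.175     ]
```

View pics/t1.png

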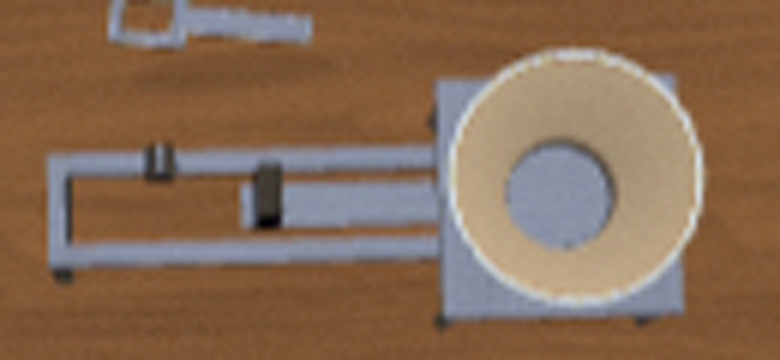

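```bash
cat >> h.py <<'E'
def Rt(phi,alpha,roll=0,s=1):
    "tool z at azimuth phi, alpha below horizontal (deg); y horizontal (left if s=1), then roll about tool z"
    p,a=np.radians([phi,alpha]); z=np.array([np.cos(a)*np.cos(p),np.cos(a)*np.sin(p),-np.sin(a)])
    y=s*np.array([-np.sin(p),np.cos(p),0]); x=np.cross(y,z)
    return R.from_matrix(np.c_[x,y,z])*R.from_euler('z',roll,degrees=True)
def delta(P,Rg):
    o=r.get_obs(); R0=R.from_rotvec(o['orientation'])
    sh=R0.inv().apply(np.array(P)-o['tcp_pos'])/.15; tv=(R0.inv()*Rg).as_rotvec()/np.pi
    return np.r_[sh,tv].round(3), np.degrees(np.linalg.norm(tv)*np.pi).round(1)
def st():
    o=r.get_obs(); print('t',round(float(o['clock']),2),'p',o['tcp_pos'].round(4),'j',np.round(o['joints'],3),'F',o['contact_force'].round(1),'w',round(float(o['grip_width']),4)); print(R.from_rotvec(o['orientation']).as_matrix().round(3).T.tolist())
E
python3 - <<'E'
from h import *
d=grab('top')
w=lambda x,y,z:onz(d,(280+x/6-.42,145+y/6-.42),z).round(4)
print('rim',w(576,176,.175),'fin',w(158,158,.106),'post top',w(268,184,.151))
print('rails',w(50,160,.092),w(438,153,.092),w(70,257,.092),w(438,243,.092))
print('plate',w(437,78,.09),w(443,315,.09),w(675,75,.09),w(683,312,.09),'throat',w(560,193,.091))
P=[.6,-.35,.36]
for rl in (0,90,-90): print(rl,delta(P,Rt(-30,80,rl)))
E
```

```text
rim [ 0.618  -0.1771  0.175 ] fin [0.6439 0.0496 0.106 ] post top [ 0.621 -0.011  0.151]
rails [0.6464 0.1114 0.092 ] [ 0.6454 -0.1101  0.092 ] [0.5904 0.101  0.092 ] [ 0.5937 -0.1085  0.092 ]
plate [ 0.6891 -0.111   0.09  ] [ 0.5526 -0.1103  0.09  ] [ 0.6878 -0.2474  0.09  ] [ 0.5512 -0.2468  0.09  ] throat [ 0.6209 -0.1791  0.091 ]
0 (array([ 3.136, -1.091, -0.788, -0.065, -0.028, -0.736]), np.float64(133.1))
90 (array([ 3.136, -1.091, -0.788, -0.053,  0.021, -0.238]), np.float64(44.0))
-90 (array([ 3.136, -1.091, -0.788,  0.026,  0.067,  0.759]), np.float64(137.3))
```

Request:
send_rows(deltas=[[1,0.3,0,-0.6,0,0,-0.04],[1,0.6,0,-0.7,0,0,-0.08],[1,0.9,-0.3,-0.7,0,0,-0.12],[1,1,-0.8,-0.7,0,0,-0.16],[1,1,-1,-0.7,0,0,-0.2],[1,1,-1,-0.7,0,0,-0.25],[1,1,-1,-0.7,0,0,-0.25]])

```text
clock: 0.78
tcp_pos: [0.2993, -0.4535, 0.348]
orientation: [-2.683, -1.634, -0.001]
contact_force: [-0.3, 0.2, -0.5]
grip_width: 0.0855
```

```bash
python3 -c "
from h import *
st()"
```

```text
t 0.78 p [ 0.2993 -0.4535  0.348 ] j [ 1.05   0.185 -0.206  1.723  0.039  1.238  0.359] F [-0.3  0.2 -0.5] w 0.0855
[[0.459, 0.889, 0.001], [0.889, -0.459, 0.0], [0.0, 0.0, -1.0]]
```

```bash
python3 -c "
from h import *
print(delta([.41,-.34,.36],Rt(-20,60)))
print(delta([.41,-.34,.36],Rt(-10,45)))"
```

```text
(array([ 1.011,  0.309, -0.079, -0.141, -0.124, -0.527]), np.float64(100.7))
(array([ 1.011,  0.309, -0.079, -0.232, -0.171, -0.561]), np.float64(113.6))
```

Request:
send_rows(deltas=[[1,0.2,0.06,-0.08,-0.02,-0.02,-0.07],[1,0.4,0.12,-0.08,-0.04,-0.03,-0.14],[1,0.6,0.2,-0.08,-0.06,-0.05,-0.22],[1,0.8,0.25,-0.08,-0.08,-0.07,-0.3],[1,1,0.3,-0.08,-0.1,-0.09,-0.38],[1,1,0.3,-0.08,-0.12,-0.11,-0.45],[1,1,0.3,-0.08,-0.14,-0.12,-0.53],[1,1,0.3,-0.08,-0.14,-0.12,-0.53],[1,1,0.3,-0.08,-0.14,-0.12,-0.53],[1,1,0.3,-0.08,-0.14,-0.12,-0.53],[1,1,0.3,-0.08,-0.14,-0.12,-0.53],[1,1,0.3,-0.08,-0.14,-0.12,-0.53],[1,1,0.3,-0.08,-0.14,-0.12,-0.53],[1,1,0.3,-0.08,-0.14,-0.12,-0.53],[1,1,0.3,-0.08,-0.14,-0.12,-0.53]])

```text
clock: 2.03
tcp_pos: [0.4068, -0.3463, 0.3589]
orientation: [0.454, 2.594, -0.115]
contact_force: [-0.1, 0.4, 0.5]
grip_width: 0.0852
```

```bash
python3 -c "
from h import *
st()
print(delta([.48,-.17,.38],Rt(0,40)))
print(delta([.48,-.14,.36],Rt(15,45)))"
```

```text
t 2.03 p [ 0.4068 -0.3463  0.3589] j [ 0.965 -0.065 -0.26   2.056 -0.304  0.684  2.116] F [-0.1  0.4  0.5] w 0.0852
[[-0.819, 0.297, -0.491], [0.339, 0.941, 0.003], [0.463, -0.164, -0.871]]
(array([-0.121,  1.272, -0.09 , -0.07 , -0.113, -0.086]), np.float64(28.5))
(array([ 0.004,  1.46 , -0.006, -0.117, -0.084, -0.155]), np.float64(38.0))
```

Request:
send_rows(deltas=[[1,0,0.2,0,-0.02,-0.02,-0.03],[1,0,0.4,0,-0.04,-0.04,-0.05],[1,0,0.6,0,-0.06,-0.06,-0.08],[1,0,0.8,0,-0.08,-0.07,-0.1],[1,0,1,0,-0.1,-0.08,-0.13],[1,0,1,0,-0.12,-0.08,-0.15],[1,0,1,0,-0.12,-0.08,-0.15],[1,0,1,0,-0.12,-0.08,-0.15]])

```text
clock: 2.7
tcp_pos: [0.4556, -0.2127, 0.365]
orientation: [-0.211, 2.363, 0.099]
contact_force: [-0.2, -1.0, 0.0]
grip_width: 0.0858
```

```bash
python3 -c "
from h import *
st()
print(delta([.48,-.05,.36],Rt(30,40)))"
```

```text
t 2.7 p [ 0.4556 -0.2127  0.365 ] j [ 0.268 -0.16   0.332  2.228 -0.837  0.662  2.934] F [-0.2 -1.   0. ] w 0.0858
[[-0.706, -0.123, -0.697], [-0.181, 0.983, 0.01], [0.684, 0.133, -0.717]]
(array([-0.226,  1.037,  0.28 , -0.077, -0.031, -0.076]), np.float64(20.4))
```

```bash
python3 -c "
from h import *
print(delta([.52,-.07,.37],Rt(0,45)))
print(delta([.52,-.07,.37],Rt(5,40)))"
```

```text
(array([-0.444,  0.858,  0.397,  0.043, -0.005,  0.039]), np.float64(10.5))
(array([-0.444,  0.858,  0.397,  0.024, -0.032,  0.018]), np.float64(8.0))
```

Request:
send_rows(deltas=[[1,-0.1,0.15,0.1,0.04,0,0.04],[1,-0.2,0.35,0.2,0.04,0,0.04],[1,-0.3,0.6,0.3,0.04,0,0.04],[1,-0.4,0.8,0.4,0.04,0,0.04],[1,-0.4,1,0.4,0.04,0,0.04],[1,-0.4,1,0.4,0.04,0,0.04],[1,-0.4,1,0.4,0.04,0,0.04]])

```text
clock: 3.28
tcp_pos: [0.5127, -0.0436, 0.3655]
orientation: [-0.013, 2.372, 0.012]
contact_force: [-0.7, -0.8, -0.1]
grip_width: 0.0852
```

```bash
python3 -c "
from h import *
st()
print(delta([.5,.1,.35],Rt(15,40)))"
```

```text
t 3.28 p [ 0.5127 -0.0436  0.3655] j [ 0.463 -0.218 -0.421  2.271 -0.366  0.316  1.901] F [-0.7 -0.8 -0.1] w 0.0852
[[-0.718, -0.006, -0.696], [-0.013, 1.0, 0.005], [0.696, 0.013, -0.718]]
(array([ 0.127,  0.958,  0.028, -0.057, -0.032, -0.055]), np.float64(15.4))
```

Request:
send_rows(deltas=[[1,0,0.2,0,-0.03,0,-0.03],[1,0,0.4,0,-0.05,0,-0.05],[1,0,0.6,0,-0.05,0,-0.05],[1,0,0.8,0,-0.05,0,-0.05],[1,0,1,0,-0.05,0,-0.05],[1,0,1,0,-0.05,0,-0.05]])

```text
clock: 3.78
tcp_pos: [0.5106, 0.1084, 0.3669]
orientation: [-0.278, 2.357, 0.125]
contact_force: [1.1, -0.5, 0.9]
grip_width: 0.0855
```

```bash
python3 -c "
from h import *
st()
print(delta([.5,.22,.25],Rt(30,35)))
print(delta([.53,.22,.22],Rt(30,40)))"
```

```text
t 3.78 p [0.5106 0.1084 0.3669] j [ 0.383 -0.216 -0.634  2.251 -0.327  0.304  1.787] F [ 1.1 -0.5  0.9] w 0.0855
[[-0.698, -0.163, -0.697], [-0.236, 0.972, 0.009], [0.676, 0.171, -0.717]]
(array([ 0.471,  0.733,  0.637, -0.068, -0.059, -0.061]), np.float64(19.5))
(array([ 0.471,  0.684,  0.916, -0.065, -0.031, -0.064]), np.float64(17.3))
```

Request:
send_rows(deltas=[[1,0.1,0.2,0.15,-0.03,-0.02,-0.03],[1,0.2,0.4,0.3,-0.06,-0.03,-0.06],[1,0.3,0.6,0.45,-0.06,-0.03,-0.06],[1,0.4,0.8,0.6,-0.06,-0.03,-0.06],[1,0.4,0.95,0.6,-0.06,-0.03,-0.06],[1,0.4,0.95,0.6,-0.06,-0.03,-0.06]])

```text
clock: 4.28
tcp_pos: [0.5037, 0.1834, 0.3215]
orientation: [-0.544, 2.251, 0.252]
contact_force: [0.8, 0.7, -0.8]
grip_width: 0.0854
```

```bash
python3 -c "
from h import *
st()
d=grab('wrist','w1.png'); t=grab('top')['pixels']
print('cup proj',proj(d,[.465,.358,.075],True))
hsv=cv2.cvtColor(t,cv2.COLOR_RGB2HSV)
print(hsv[215:238,205:230,1][::3,::3]); print(t[226,203:232].tolist())
print(delta([.44,.33,.2],Rt(45,35)))"
```

```text
t 4.28 p [0.5037 0.1834 0.3215] j [ 0.538 -0.119 -0.881  2.324 -1.288  0.176  2.873] F [ 0.8  0.7 -0.8] w 0.0854
[[-0.596, -0.303, -0.744], [-0.46, 0.888, 0.007], [0.659, 0.346, -0.668]]
cup proj [476.03895568  51.09930796]
[[147 151 151 119  97 151 148 151 154]
 [143 148  10  48  42  46  57 150 148]
 [148  20  54  79 150 198  19 125 148]
 [152  49 188 173 189 227  29  10 153]
 [144  37  68 233 239 221 210  12 149]
 [149  11  48 165 177 255  49 112 151]
 [149 147  10  54  99  27   8 149 142]
 [151 148 151 106  84 159 148 149 150]]
[[119, 82, 50], [123, 83, 52], [124, 87, 54], [129, 111, 106], [84, 84, 83], [73, 64, 59], [72, 64, 61], [63, 55, 50], [57, 36, 25], [61, 24, 4], [63, 27, 13], [64, 28, 12], [56, 25, 14], [35, 12, 2], [43, 18, 3], [40, 16, 8], [32, 10, 7], [58, 22, 7], [66, 28, 1], [71, 33, 3], [63, 29, 16], [51, 22, 6], [59, 43, 41], [97, 98, 103], [62, 46, 33], [89, 57, 34], [116, 81, 50], [117, 78, 44], [113, 77, 43]]
(array([ 0.555,  1.039,  0.6  , -0.074, -0.038, -0.062]), np.float64(18.8))
```

View pics/w1.png

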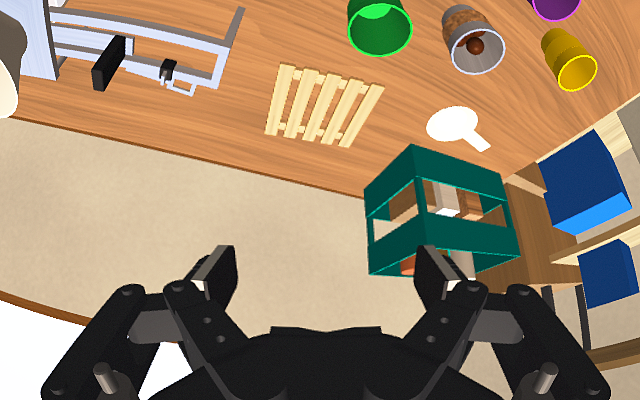

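```bash
cat > fit.py <<'E'
from h import *
import itertools, json
from scipy.optimize import least_squares
D=[([1.164,.477,.022,1.555,-.011,1.109,-.083],[.199,-.645,.242],R.from_rotvec([-3.105,-.467,.001])),
([1.05,.185,-.206,1.723,.039,1.238,.359],[.2993,-.4535,.348],[[0.459,0.889,0.001],[0.889,-0.459,0],[0,0,-1]]),
([.965,-.065,-.26,2.056,-.304,.684,2.116],[.4068,-.3463,.3589],[[-0.819,0.297,-0.491],[0.339,0.941,0.003],[0.463,-0.164,-0.871]]),
([.268,-.16,.332,2.228,-.837,.662,2.934],[.4556,-.2127,.365],[[-0.706,-0.123,-0.697],[-0.181,0.983,0.01],[0.684,0.133,-0.717]]),
([.463,-.218,-.421,2.271,-.366,.316,1.901],[.5127,-.0436,.3655],[[-0.718,-0.006,-0.696],[-0.013,1.0,0.005],[0.696,0.013,-0.718]]),
([.383,-.216,-.634,2.251,-.327,.304,1.787],[.5106,.1084,.3669],[[-0.698,-0.163,-0.697],[-0.236,0.972,0.009],[0.676,0.171,-0.717]]),
([.538,-.119,-.881,2.324,-1.288,.176,2.873],[.5037,.1834,.3215],[[-0.596,-0.303,-0.744],[-0.46,0.888,0.007],[0.659,0.346,-0.668]])]
D=[(q,p,(o if isinstance(o,R) else R.from_matrix(np.array(o).T))) for q,p,o in D]
AX='zyzyzyz'
def rots(q,s,c):
    A=[];T=R.identity()
    for i in range(7):
        T=T*R.from_euler(AX[i],s[i]*q[i]+c[i]); A.append(T)
    return A
if __name__=='__main__':
    best=None
    for sg in itertools.product([1,-1],repeat=7):
        f=lambda c:np.concatenate([(o.inv()*rots(q,sg,np.array([c[0],0,0,0,0,0,c[1]]))[-1]).as_rotvec() for q,p,o in D])
        for c0 in itertools.product([0,1.6,3.1],[0,1.6,3.1,-1.6]):
            x=least_squares(f,c0,max_nfev=30)
            if best is None or x.cost<best[0]: best=(x.cost,sg,x.x)
    print(best)
    s=best[1];c=[best[2][0],0,0,0,0,0,best[2][1]]
    M=[];b=[]
    for q,p,o in D:
        A=[R.identity()]+rots(q,s,c); M.append(np.hstack([a.as_matrix() for a in A]));b.append(p)
    M=np.vstack(M);b=np.concatenate(b)
    lam=1e-3;x=np.linalg.solve(M.T@M+lam**2*np.eye(24),M.T@b)
    print(x.reshape(8,3).round(3),np.abs(M@x-b).max())
    # sparse: base z, L1 z(after2/3), elbow x, L2, tool
E
python3 fit.py
```

```text
(np.float64(6.113883978361463e-06), (-1, -1, -1, -1, -1, -1, -1), array([ 3.14146191, -1.57068322]))
[[ 0.001 -0.     0.141]
 [-0.003  0.016  0.141]
 [ 0.002  0.016  0.271]
 [-0.006  0.015  0.271]
 [-0.001  0.015  0.233]
 [ 0.003  0.     0.233]
 [-0.003  0.     0.157]
 [-0.001  0.     0.157]] 0.00032882147297280673
```

```bash
cat > ik.py <<'E'
from fit import *
S=[-1]*7;C=[np.pi,0,0,0,0,0,-np.pi/2]
M=[];b=[]
for q,p,o in D:
    A=[R.identity()]+rots(q,S,C); M.append(np.hstack([a.as_matrix() for a in A]));b.append(p)
M=np.vstack(M);b=np.concatenate(b);X=np.linalg.solve(M.T@M+1e-6*np.eye(24),M.T@b).reshape(8,3)
def fk(q):
    A=[R.identity()]+rots(q,S,C); return sum(a.apply(x) for a,x in zip(A,X)),A[-1]
LO=np.array([-2.96,-.34,-1.41,.24,-1.37,.17,-2.96])+.03;HI=np.array([2.96,2.1,1.46,2.44,4.51,1.92,2.96])-.03
def ik(P,Rg,q0,w=.01):
    f=lambda q:(lambda T:np.r_[(T[0]-P)*10,(Rg.inv()*T[1]).as_rotvec(),w*(q-q0)])(fk(q))
    s=least_squares(f,np.clip(q0,LO+.01,HI-.01),bounds=(LO,HI));T=fk(s.x)
    return s.x,np.linalg.norm(T[0]-P)*1e3,np.degrees((Rg.inv()*T[1]).magnitude())
def tcp(G,Rg): return np.array(G)+.008*Rg.apply([0,0,1])
E
python3 - <<'E'
from ik import *
q0=r.get_obs()['joints']
for q00 in (q0,np.array([-.6,.4,0,1.8,0,.5,1.6])):
  for phi in (38,45,52):
    for al in (15,20,25,30,40):
        Rg=Rt(phi,al); G=[.465,.358,.04]
        out=[]
        for dz in (0,.09):
            q,e,a=ik(tcp(np.add(G,[0,0,dz]),Rg),Rg,q00); out+=[round(e,1),round(a,1)]
        print(phi,al,out,q.round(2))
E
```

```text
38 15 [np.float64(6.0), np.float64(3.6), np.float64(12.9), np.float64(45.0)] [-0.85  0.33  0.19  2.24 -1.34  0.2   2.93]
38 20 [np.float64(13.1), np.float64(47.6), np.float64(11.6), np.float64(40.2)] [-1.44  0.41  0.77  2.26 -1.34  0.2   2.71]
38 25 [np.float64(11.8), np.float64(42.8), np.float64(10.2), np.float64(35.4)] [-1.4   0.4   0.73  2.26 -1.34  0.2   2.73]
38 30 [np.float64(10.5), np.float64(38.0), np.float64(8.9), np.float64(30.6)] [-1.39  0.4   0.72  2.26 -1.34  0.2   2.74]
38 40 [np.float64(7.8), np.float64(28.4), np.float64(6.1), np.float64(21.0)] [-1.36  0.4   0.69  2.26 -1.34  0.2   2.74]
45 15 [np.float64(3.5), np.float64(2.4), np.float64(11.7), np.float64(12.8)] [ 0.61  1.53 -1.38  2.41  3.05  0.78 -0.03]
45 20 [np.float64(6.3), np.float64(4.1), np.float64(11.3), np.float64(39.4)] [-0.82  0.33  0.16  2.23 -1.34  0.2   2.93]
45 25 [np.float64(11.6), np.float64(42.1), np.float64(10.0), np.float64(34.7)] [-0.86  0.33  0.2   2.24 -1.34  0.2   2.93]
45 30 [np.float64(10.3), np.float64(37.3), np.float64(8.6), np.float64(29.9)] [-0.9   0.34  0.24  2.24 -1.34  0.2   2.93]
45 
[... 1831 characters left out ...]
, np.float64(27.8), np.float64(5.9), np.float64(20.4)] [-0.98  0.35  0.31  2.24 -1.34  0.2   2.93]
52 15 [np.float64(0.0), np.float64(0.0), np.float64(6.6), np.float64(7.7)] [ 0.63  1.52 -1.38  2.41  3.05  0.73  0.  ]
52 20 [np.float64(0.7), np.float64(0.5), np.float64(10.2), np.float64(35.6)] [ 0.59  1.03 -1.22  2.12 -0.32  0.2   2.93]
52 25 [np.float64(1.0), np.float64(0.8), np.float64(9.3), np.float64(32.6)] [ 0.31  0.65 -0.95  2.14 -0.72  0.2   2.93]
52 30 [np.float64(9.6), np.float64(34.8), np.float64(8.2), np.float64(28.6)] [ 0.03  0.48 -0.68  2.16 -0.93  0.2   2.93]
52 40 [np.float64(7.5), np.float64(27.0), np.float64(5.7), np.float64(19.9)] [-0.43  0.37 -0.23  2.2  -1.11  0.2   2.93]
```

```bash
cat > search.py <<'E'
from ik import *
rng=np.random.default_rng(0)
def multi(P,Rg,n=5,seed=None):
    best=None
    for k in range(n):
        q0=LO+(HI-LO)*rng.random(7); q0[0]=np.clip(-np.arctan2(P[1],P[0])+rng.normal()*.7,-2.9,2.9)
        q,e,a=ik(P,Rg,q0,1e-4)
        if e<1 and a<1:
            m=np.min(np.minimum(q-LO,HI-q))
            if best is None or m>best[0]: best=(m,q)
    return best
if __name__=='__main__':
    for s in (1,-1):
      for al in (25,35,45,55):
        for phi in (30,45,60,75,150,180,210,240):
            Rg=Rt(phi,al,0,s); m=multi(tcp([.465,.358,.04],Rg),Rg)
            if m is not None: print(s,al,phi,round(m[0],2),m[1].round(2))
E
time python3 search.py
```

```text
1 25 60 0.01 [ 0.61  1.68 -1.37  2.37  2.8   0.79  0.37]
1 25 75 0.11 [-0.14  0.87 -0.27  2.3   4.06  0.97 -1.43]
1 25 150 0.51 [ 0.01  1.15 -0.66  1.46 -0.32  1.34 -2.42]
1 25 180 0.14 [-0.29  1.19 -0.45  1.2  -0.21  1.75 -2.19]
1 25 240 0.0 [-1.11  1.25  0.52  1.17 -0.12  1.89 -1.11]
1 35 30 0.0 [ 0.17  1.48 -1.38  2.41  2.6   1.58 -0.24]
1 35 45 0.0 [ 0.37  1.47 -1.38  2.41  2.63  1.2   0.01]
1 35 60 0.0 [-0.47  0.74 -0.11  2.41  3.59  0.93 -1.49]
1 35 75 0.13 [-0.02  0.79 -0.48  2.28  3.99  0.62 -1.42]
1 35 180 0.29 [-0.26  1.11 -0.51  1.3  -0.1   1.6  -2.23]
1 35 210 0.1 [-0.65  1.1  -0.08  1.2  -0.1   1.79 -1.74]
1 35 240 0.16 [-1.16  1.18  0.59  1.28 -0.2   1.73 -1.08]
1 45 30 0.05 [ 0.11  1.14 -1.26  2.36  2.29  1.26 -0.41]
1 45 45 0.0 [ 0.31  1.29 -1.38  2.35  2.34  1.09  0.  ]
1 45 60 0.1 [ 0.31  1.   -1.12  2.31  2.52  0.56 -0.1 ]
1 45 75 0.16 [ 0.45  1.12 -1.22  2.22  2.1   0.36  0.64]
1 45 150 0.49 [-0.65  0.89  0.28  1.65 -0.85  1.33 -1.98]
1 45 180 0.41 [-0.09  1.13 -0.86  1.39  0.22  1.48 -2.47]
1 45 210 0.3 [-0.73  1.    0.05  1.33 -0.16  1.59 -1.67]
1 45 240 0.35 [-
[... 1297 characters left out ...]
31  0.5   1.98]
-1 45 75 0.1 [-1.    0.79  0.64  2.31  4.19  1.05  1.09]
-1 45 150 0.78 [-0.08  0.95 -0.58  1.61 -0.23  1.11  0.65]
-1 45 180 0.44 [-0.5   0.95 -0.11  1.43 -0.32  1.45  1.13]
-1 45 210 0.25 [-0.41  1.06 -0.52  1.3   0.2   1.64  1.16]
-1 45 240 0.23 [-0.6   1.02 -0.42  1.34  0.4   1.66  1.5 ]
-1 55 45 0.1 [-0.39  0.58 -0.42  2.31  2.65  0.37  2.19]
-1 55 60 0.11 [-0.83  0.58  0.23  2.3   3.97  0.46  1.06]
-1 55 75 0.14 [-1.37  1.09  1.15  2.27  4.31  1.32  0.73]
-1 55 150 0.71 [-0.46  0.79 -0.07  1.7  -0.54  1.06  0.9 ]
-1 55 210 0.5 [-0.77  0.9   0.09  1.47 -0.17  1.39  1.49]
-1 55 240 0.51 [-0.77  0.88 -0.09  1.48  0.18  1.38  1.68]
real	3m32.992s
user	3m33.075s
sys	0m0.313s
```

```bash
cat > fast.py <<'E'
from ik import X,LO,HI
from h import *
from scipy.optimize import least_squares
def rz(t): c,s=np.cos(t),np.sin(t); return np.array([[c,-s,0],[s,c,0],[0,0,1.]])
def ry(t): c,s=np.cos(t),np.sin(t); return np.array([[c,0,s],[0,1,0],[-s,0,c]])
C=[np.pi,0,0,0,0,0,-np.pi/2]
def fkj(q):
    A=np.eye(3);p=X[0].copy();ax=[];o=[]
    for i in range(7):
        ax.append(-A[:,2] if i%2==0 else -A[:,1]);o.append(p.copy())
        A=A@(rz if i%2==0 else ry)(-q[i]+C[i]); p=p+A@X[i+1]
    J=np.array([np.r_[np.cross(a,p-oo),a] for a,oo in zip(ax,o)]).T
    return p,A,J
def err(q,P,Rm):
    p,A,J=fkj(q); return np.r_[P-p,R.from_matrix(Rm@A.T).as_rotvec()],J
def ik(P,Rg,q,n=60):
    "clamped damped least squares from q"
    Rm=Rg.as_matrix();q=np.array(q,float)
    for _ in range(n):
        e,J=err(q,P,Rm)
        if np.linalg.norm(e[:3])<5e-4 and np.linalg.norm(e[3:])<5e-3: break
        e=e*min(1,.3/np.linalg.norm(e)); act=np.ones(7,bool)
        for _ in range(4):
            Ja=J*act; dq=Ja.T@np.linalg.solve(Ja@Ja.T+1e-4*np.eye(6),e)
            bad=((q+dq<LO)|(q+dq>HI))&act
            if not bad.any(): break
            act&=~bad
        q=np.clip(q+dq,LO,HI)
    e,_=err(q,P,Rm); return q,np.linalg.norm(e[:3])*1e3,np.degrees(np.linalg.norm(e[3:]))
def tcp(G,Rg): return np.array(G)+.008*Rg.apply([0,0,1])
def cup(psi,th,sig,al,s):
    return R.from_euler('z',psi,degrees=True)*R.from_euler('y',th,degrees=True)*R.from_euler('z',sig,degrees=True)*Rt(0,al,0,s)
HC=np.array([.620,-.178])
def Gp(psi,off=.03,z=.245):
    p=np.radians(psi); return np.r_[HC-off*np.array([np.cos(p),np.sin(p)]),z]
E
cat > s2.py <<'E'
from fast import *
import time
rng=np.random.default_rng(1);t=time.time();res=[]
for al in (35,45):
 for s in (1,-1):
  for psi in range(0,360,45):
   for sig in range(0,360,30):
    Rg=cup(psi,120,sig,al,s); zt=Rg.apply([0,0,1])
    if zt[2]>.15: continue
    P=tcp(Gp(psi),Rg)
    for k in range(4):
        q0=LO+(HI-LO)*rng.random(7);q0[0]=.28+rng.normal()*.8
        q,e,a=ik(P,Rg,q0,40)
        if e<1 and a<1: res.append((np.min(np.minimum(q-LO,HI-q)),al,s,psi,sig,zt.round(2),q.round(2)))
    if time.time()-t>150: print('timeout',al,s,psi);raise SystemExit
res.sort(key=lambda x:-x[0])
for x in res[:30]: print(*x)
print(len(res),time.time()-t)
E
python3 s2.py
```

```text
0.6102502399349956 35 -1 135 60 [-0.01 -1.   -0.07] [-0.68  0.92  0.63  1.8   1.03  1.26 -0.05]
0.6072388041592784 35 -1 135 60 [-0.01 -1.   -0.07] [-0.73  0.95  0.69  1.8   0.99  1.22 -0.03]
0.571521982626789 45 -1 45 300 [-0.13 -0.99  0.05] [-0.75  1.03  0.73  1.81  0.92  1.32 -1.75]
0.5704744172244798 35 -1 90 0 [-0.   -0.91 -0.42] [-0.46  0.63  0.35  1.84  1.    1.21 -0.79]
0.5592094190068198 45 -1 90 0 [-0.   -0.97 -0.26] [-0.54  0.73  0.42  1.85  1.07  1.27 -0.89]
0.5565499947881638 35 -1 90 0 [-0.   -0.91 -0.42] [-0.65  0.7   0.62  1.85  0.87  1.07 -0.7 ]
0.5155509722776987 45 -1 135 60 [ 0.13 -0.99  0.05] [-0.69  0.94  0.59  1.89  1.22  1.27 -0.22]
0.5011219237417064 35 -1 45 300 [ 0.01 -1.   -0.07] [-0.67  0.85  0.56  1.91  1.09  1.29 -1.84]
0.49741533527791915 45 -1 90 30 [-0.35 -0.92 -0.18] [-0.66  1.03  0.8   1.59  0.61  1.39 -0.18]
0.44473573190706883 35 1 45 330 [-0.31 -0.89 -0.33] [-0.51  0.8   0.48  1.66  0.75  1.45  1.89]
0.4239218647722587 35 -1 135 30 [ 0.31 -0.89 -0.33] [ 0.06  0.6  -0.39  1.99  1.56  1.43 -0.48]
0.41985373309169294 35 1 45 300 [ 0.01 -1.   -0.07]
[... 1091 characters left out ...]
4 -0.69]
0.3087809210408685 35 -1 90 330 [ 0.41 -0.85 -0.33] [ 0.19  0.57 -0.52  2.1   1.69  1.42 -1.46]
0.3064539896338765 45 1 90 0 [-0.   -0.97 -0.26] [-0.11  0.69 -0.17  1.82  1.29  1.58  2.17]
0.30410070584592996 45 -1 135 60 [ 0.13 -0.99  0.05] [-0.37  0.83  0.14  1.87  1.41  1.59 -0.27]
0.3017935817162498 45 -1 135 60 [ 0.13 -0.99  0.05] [-0.37  0.83  0.14  1.87  1.41  1.59 -0.27]
0.3016305113863518 45 1 135 30 [ 0.4  -0.9  -0.18] [-0.72  0.73  0.61  2.11  1.51  0.98  2.43]
0.30143582403485647 45 -1 90 330 [ 0.35 -0.92 -0.18] [-0.45  0.64  0.25  2.11  1.55  1.23 -1.61]
0.3013831523743393 45 1 135 30 [ 0.4  -0.9  -0.18] [-0.71  0.72  0.58  2.11  1.52  1.    2.43]
212 16.693539142608643
```

```bash
cat > sim.py <<'E'
from fast import *
from scipy.spatial.transform import Slerp
def sim(q,wps,n=15,v=True):
    for name,P,Rg in wps:
        p0,A,_=fkj(q);sl=Slerp([0,1],R.from_matrix(np.array([A,Rg.as_matrix()])));mm=9;ee=0
        for t in np.linspace(0,1,n+1)[1:]:
            q,e,a=ik(p0+(np.array(P)-p0)*t,sl(t),q,15); mm=min(mm,np.min(np.minimum(q-LO,HI-q)));ee=max(ee,e,a)
        if v: print(name,'margin',round(mm,2),'err',round(ee,1),q.round(2))
    return q
CUP=[.465,.358]
def W(name,xy,z,Rg): return (name,tcp(np.r_[xy,z],Rg),Rg)
E
python3 - <<'E'
from sim import *
q0=r.get_obs()['joints']
for ph,al in ((165,35),(180,35),(165,45),(180,45)):
    print('grasp',ph,al); dn=Rt(ph,85,0,-1);g=Rt(ph,al,0,-1)
    q=sim(q0,[W('B',[.52,.25],.3,dn),W('C',CUP,.16,g),W('D',CUP,.04,g),W('E',CUP,.28,g)])
    for psi,sig in ((135,60),(90,0),(90,30),(135,30)):
        print(' pour',psi,sig)
        sim(q,[W(f'{th}',Gp(psi)[:2]+np.array([0,(.1 if th==0 else 0)]),.30 if th<90 else .245,cup(psi,th,sig,al,-1)) for th in (0,45,90,125)]+[W('back',CUP,.28,g),W('D',CUP,.04,g)],10)
E
```

```text
grasp 165 35
B margin 0.0 err 0.5 [ 0.22  0.5  -1.04  1.64  0.36  1.3   0.43]
C margin 0.34 err 0.2 [ 0.08  1.09 -1.02  1.39  0.03  1.55  0.46]
D margin 0.35 err 0.1 [ 0.05  1.23 -0.95  1.39  0.12  1.44  0.53]
E margin 0.21 err 0.2 [ 0.09  0.96 -1.08  1.34 -0.06  1.68  0.38]
 pour 135 60
0 margin 0.03 err 313.1 [ 0.02  0.75 -0.52  1.51 -0.05  1.86  1.07]
45 margin 0.01 err 0.1 [-0.03  0.67 -0.04  1.33  0.62  1.7   1.33]
90 margin 0.24 err 0.4 [-0.28  0.68  0.1   1.7   1.02  1.42  0.43]
125 margin 0.35 err 0.3 [-0.43  0.85  0.25  1.78  1.24  1.54 -0.23]
back margin 0.11 err 0.1 [-0.24  0.74 -0.39  1.37 -0.44  1.73  0.76]
D margin 0.19 err 0.4 [-0.26  1.03 -0.35  1.42 -0.35  1.45  0.92]
 pour 90 0
0 margin 0.27 err 0.0 [ 0.99  0.79 -0.92  1.47 -0.35  1.35  0.3 ]
45 margin 0.49 err 0.0 [ 0.77  0.53 -0.69  1.47  0.16  1.28  0.1 ]
90 margin 0.64 err 0.0 [ 0.29  0.49 -0.45  1.73  0.88  1.23 -0.55]
125 margin 0.31 err 0.0 [-0.01  0.66 -0.28  1.81  1.28  1.58 -0.95]
back margin 0.21 err 0.0 [ 0.07  0.93 -1.02  1.34 -0.1   1.68  0.42]
D margin 0.24 err 0.4 [ 0.02  1.2  -0.89  1.39  0.07  1.44
[... 5955 characters left out ...]
 1.68  0.3 ]
90 margin 0.19 err 0.0 [ 0.15  0.71 -0.38  1.49  0.9   1.7  -0.24]
125 margin 0.02 err 0.5 [-0.16  0.88 -0.04  1.54  1.1   1.86 -0.54]
back margin 0.05 err 0.0 [-0.1   0.83 -0.84  1.3  -0.01  1.76  0.65]
D margin 0.17 err 0.4 [-0.14  1.09 -0.75  1.4   0.14  1.46  0.74]
 pour 135 30
0 margin 0.01 err 205.8 [ 0.3   0.79 -0.37  1.23  0.03  1.88  1.24]
45 margin 0.04 err 0.0 [ 0.23  0.53 -0.25  1.41  0.43  1.45  1.06]
90 margin 0.48 err 0.0 [-0.1   0.45 -0.08  1.93  1.19  1.04  0.03]
125 margin 0.32 err 0.0 [-0.29  0.67  0.04  2.09  1.67  1.4  -0.77]
back margin 0.13 err 0.2 [-0.25  0.74 -0.54  1.31 -0.17  1.76  0.81]
D margin 0.17 err 0.4 [-0.28  1.01 -0.49  1.41 -0.06  1.43  0.91]
```

```bash
python3 -c "
from sim import *
dn=Rt(165,80,0,-1)
print(delta(tcp([.52,.26,.29],dn),dn))"
```

```text
(array([-0.023,  0.389,  0.415,  0.083,  0.306,  0.232]), np.float64(70.7))
```

Request:
send_rows(deltas=[[1,0,0.04,0.04,0.01,0.03,0.02],[1,0,0.08,0.08,0.02,0.06,0.04],[1,0,0.12,0.12,0.03,0.09,0.07],[1,0,0.16,0.16,0.03,0.12,0.09],[1,0,0.2,0.2,0.04,0.15,0.12],[1,0,0.24,0.24,0.05,0.18,0.14],[1,0,0.28,0.28,0.06,0.21,0.16],[1,0,0.32,0.32,0.07,0.24,0.18],[1,0,0.36,0.36,0.07,0.27,0.2],[1,0,0.39,0.41,0.08,0.31,0.23],[1,0,0.39,0.41,0.08,0.31,0.23],[1,0,0.39,0.41,0.08,0.31,0.23],[1,0,0.39,0.41,0.08,0.31,0.23]])

```text
clock: 5.47
tcp_pos: [0.5189, 0.2554, 0.2805]
orientation: [-0.034, 2.988, 0.193]
contact_force: [0.3, 0.5, 0.7]
grip_width: 0.0857
```

```bash
python3 -c "
from sim import *
st()
g=Rt(165,35,0,-1)
print(delta(tcp([.475,.355,.18],g),g))"
```

```text
t 5.47 p [0.5189 0.2554 0.2805] j [ 0.262  0.331 -0.978  1.837  0.325  0.938  0.761] F [0.3 0.5 0.7] w 0.0857
[[-0.989, -0.013, -0.148], [-0.032, 0.992, 0.126], [0.145, 0.129, -0.981]]
(array([ 0.426,  0.592,  0.726, -0.   ,  0.344,  0.107]), np.float64(64.9))
```

Request:
send_rows(deltas=[[1,0.04,0.06,0.05,0,0.03,0.01],[1,0.08,0.12,0.1,0,0.06,0.02],[1,0.12,0.18,0.15,0,0.1,0.03],[1,0.16,0.24,0.22,0,0.13,0.04],[1,0.2,0.3,0.3,0,0.17,0.05],[1,0.25,0.36,0.37,0,0.2,0.06],[1,0.3,0.42,0.45,0,0.24,0.07],[1,0.35,0.48,0.55,0,0.28,0.08],[1,0.4,0.54,0.65,0,0.31,0.09],[1,0.43,0.59,0.73,0,0.34,0.11],[1,0.43,0.59,0.73,0,0.34,0.11],[1,0.43,0.59,0.73,0,0.34,0.11],[1,0.43,0.59,0.73,0,0.34,0.11]])

```text
clock: 6.55
tcp_pos: [0.4673, 0.3579, 0.1761]
orientation: [-0.289, -2.185, -0.151]
contact_force: [0.3, -0.1, 0.7]
grip_width: 0.0853
```

```bash
python3 -c "
from sim import *
st()
g=Rt(165,35,0,-1)
print(delta(tcp([.465,.358,.12],g),g)); print(delta(tcp([.465,.358,.04],g),g))
d=grab('wrist','w2.png'); print(proj(d,[.465,.358,.075],True))
for P in ([.5,.358,.075],[.43,.358,.075],[.465,.393,.075],[.465,.323,.075]): print(proj(d,P,True).round(0))"
```

```text
t 6.55 p [0.4673 0.3579 0.1761] j [ 0.022  0.999 -0.881  1.371 -0.069  1.573  0.548] F [ 0.3 -0.1  0.7] w 0.0853
[[-0.569, 0.151, 0.808], [0.261, 0.965, 0.003], [-0.78, 0.213, -0.589]]
(array([-0.293, -0.005,  0.285,  0.001,  0.006,  0.   ]), np.float64(1.1))
(array([-0.724, -0.006,  0.599,  0.001,  0.006,  0.   ]), np.float64(1.1))
[324.86656341 318.52493025]
[338. 361.]
[314. 279.]
[368. 307.]
[280. 329.]
```

View pics/w2.png

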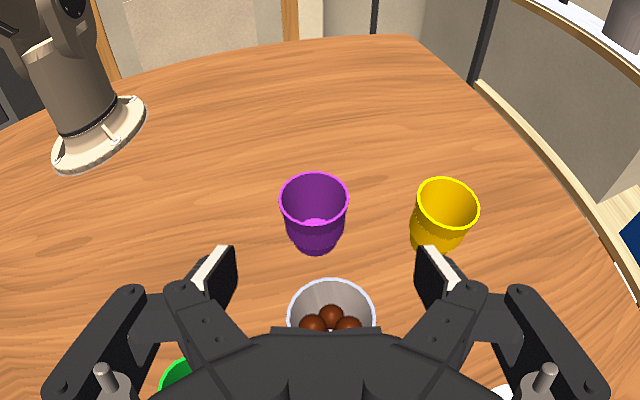

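The steel cup's rim spans x 287–375 (far edge y≈278), about 6 px right of the prediction. So the cup lies a few mm further to +y; I'll correct for that.

```bash
python3 -c "
from sim import *
d=grab('wrist'); print(onz(d,(331,318),.075,True), onz(d,(331,278.5),.075,True))
g=Rt(165,35,0,-1)
for y in (.361,):
  print(delta(tcp([.466,y,.12],g),g)); print(delta(tcp([.466,y,.04],g),g))"
```

```text
[0.46559202 0.36323621 0.075     ] [0.43289924 0.37238056 0.075     ]
(array([-0.303,  0.012,  0.291,  0.002,  0.006,  0.001]), np.float64(1.2))
(array([-0.734,  0.009,  0.606,  0.002,  0.006,  0.001]), np.float64(1.2))
```

Request:
send_rows(deltas=[[1,-0.1,0.02,0.09,0,0.006,0],[1,-0.2,0.02,0.17,0,0.006,0],[1,-0.3,0.02,0.26,0,0.006,0],[1,-0.4,0.02,0.34,0,0.006,0],[1,-0.5,0.02,0.42,0,0.006,0],[1,-0.6,0.02,0.5,0,0.006,0],[1,-0.68,0.02,0.57,0,0.006,0],[1,-0.73,0.02,0.61,0,0.006,0],[1,-0.73,0.02,0.61,0,0.006,0],[1,-0.73,0.02,0.61,0,0.006,0]], squeeze=30)

```text
clock: 7.48
tcp_pos: [0.4577, 0.3639, 0.0324]
orientation: [-0.286, -2.162, -0.154]
contact_force: [0.4, 1.0, 0.1]
grip_width: 0.0852
```

```bash
python3 -c "
from sim import *
st()
g=Rt(165,35,0,-1)
print(delta(tcp([.466,.362,.04],g),g))
d=grab('scene');cv2.imwrite('pics/s2.png',cv2.resize(d['pixels'][110:260,280:480,::-1],None,fx=4,fy=4))"
```

```text
t 7.48 p [0.4577 0.3639 0.0324] j [-0.013  1.179 -0.818  1.384  0.009  1.433  0.622] F [0.4 1.  0.1] w 0.0852
[[-0.55, 0.147, 0.822], [0.262, 0.965, 0.003], [-0.793, 0.217, -0.569]]
(array([ 0.009,  0.002, -0.022,  0.001, -0.002,  0.   ]), np.float64(0.4))
```

View pics/s2.png

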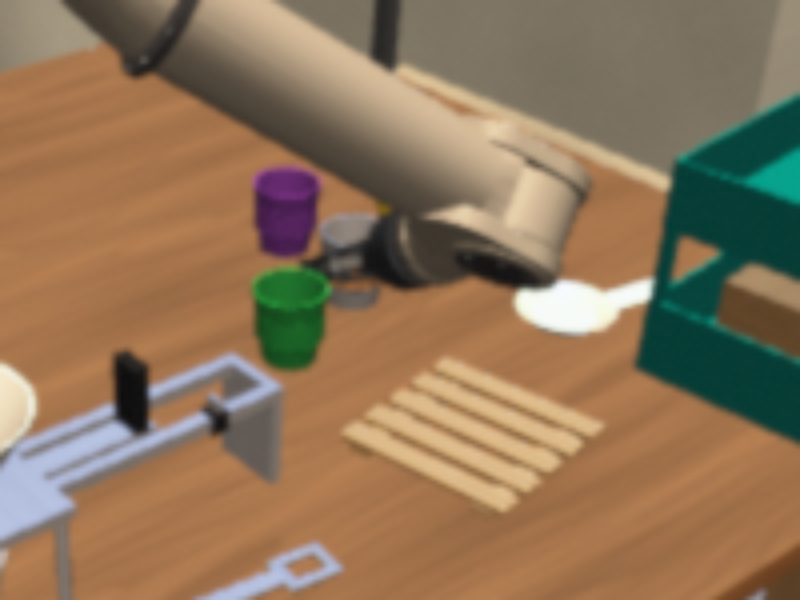

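The fingers straddle the steel tumbler cleanly (crop px ~(350,260)), and nothing has been moved. I'll close the gripper.

Request:
send_rows(deltas=[[0.7,0,0,0,0,0,0],[0.5,0,0,0,0,0,0],[0.5,0,0,0,0,0,0],[0.5,0,0,0,0,0,0],[0.5,0,0,0,0,0,0],[0.5,0,0,0,0,0,0]], squeeze=40)

```text
clock: 8.03
tcp_pos: [0.4586, 0.3643, 0.0343]
orientation: [-0.286, -2.163, -0.156]
contact_force: [3.6, -1.4, 5.0]
grip_width: 0.063
```

```bash
python3 -c "
from sim import *
st()
g=Rt(165,35,0,-1)
print(delta(tcp([.466,.362,.10],g),g),delta(tcp([.49,.34,.29],Rt(150,35,0,-1)),Rt(150,35,0,-1)))"
```

```text
t 8.03 p [0.4586 0.3643 0.0343] j [-0.012  1.177 -0.819  1.383  0.008  1.434  0.621] F [ 3.6 -1.4  5. ] w 0.063
[[-0.551, 0.146, 0.821], [0.263, 0.965, 0.004], [-0.792, 0.218, -0.571]]
(array([ 0.33 , -0.   , -0.239,  0.002, -0.001,  0.   ]), np.float64(0.4)) (array([ 1.260e+00, -8.300e-02, -1.121e+00, -6.700e-02, -1.000e-03,
        4.800e-02]), np.float64(14.8))
```

Request:
send_rows(deltas=[[0.5,0.05,0,-0.03,0,0,0],[0.5,0.12,0,-0.08,0,0,0],[0.5,0.22,0,-0.15,0,0,0],[0.5,0.34,0,-0.24,0,0,0],[0.5,0.46,0,-0.32,0,0,0],[0.5,0.6,0,-0.42,0,0,0],[0.5,0.74,0,-0.51,0,0,0],[0.5,0.87,0,-0.6,0,0,0],[0.5,0.96,0,-0.66,0,0,0],[0.5,1,0,-0.7,0,0,0],[0.5,1,0,-0.7,0,0,0]])

```text
clock: 8.95
tcp_pos: [0.459, 0.3639, 0.219]
orientation: [-0.285, -2.166, -0.157]
contact_force: [-0.3, 0.7, -2.3]
grip_width: 0.063
```

```bash
python3 -c "
from sim import *
st()
for G,ph in (([.53,.25,.28],145),([.6,.1,.31],120)):
  g=Rt(ph,35,0,-1);print(delta(tcp(G,g),g))"
```

```text
t 8.95 p [0.459  0.3639 0.219 ] j [ 0.028  0.96  -0.908  1.365 -0.112  1.613  0.517] F [-0.3  0.7 -2.3] w 0.063
[[-0.554, 0.145, 0.82], [0.262, 0.965, 0.006], [-0.791, 0.218, -0.572]]
(array([-0.04 , -0.592, -0.721, -0.089, -0.001,  0.065]), np.float64(19.8))
(array([-2.860e-01, -1.417e+00, -1.431e+00, -2.030e-01, -1.000e-03,
        1.440e-01]), np.float64(44.8))
```

Request:
send_rows(deltas=[[0.5,-0.02,-0.05,-0.06,-0.01,0,0.01],[0.5,-0.04,-0.13,-0.15,-0.02,0,0.02],[0.5,-0.06,-0.24,-0.27,-0.04,0,0.03],[0.5,-0.08,-0.36,-0.4,-0.06,0,0.04],[0.5,-0.1,-0.49,-0.53,-0.08,0,0.05],[0.5,-0.12,-0.62,-0.66,-0.1,0,0.06],[0.5,-0.14,-0.74,-0.78,-0.11,0,0.07],[0.5,-0.16,-0.84,-0.88,-0.12,0,0.08],[0.5,-0.18,-0.91,-0.95,-0.13,0,0.09],[0.5,-0.2,-0.95,-1,-0.14,0,0.1],[0.5,-0.2,-0.95,-1,-0.14,0,0.1]])

```text
clock: 9.87
tcp_pos: [0.558, 0.1862, 0.276]
orientation: [-0.878, -2.033, -0.451]
contact_force: [1.1, -1.4, -2.3]
grip_width: 0.0632
```

```bash
python3 -c "
from sim import *
st()
for G,ph in (([.62,.03,.3],105),([.62,-.04,.3],90)):
  g=Rt(ph,35,0,-1);print(delta(tcp(G,g),g))"
```

```text
t 9.87 p [0.558  0.1862 0.276 ] j [ 0.421  0.826 -0.851  1.426 -0.28   1.539  0.452] F [ 1.1 -1.4 -2.3] w 0.0632
[[-0.389, 0.418, 0.821], [0.726, 0.688, -0.006], [-0.567, 0.593, -0.571]]
(array([-0.468, -0.396, -0.895, -0.131, -0.   ,  0.089]), np.float64(28.5))
(array([-0.667, -0.708, -1.178, -0.199, -0.   ,  0.137]), np.float64(43.5))
```

Request:
send_rows(deltas=[[0.5,-0.03,-0.03,-0.06,-0.01,0,0.01],[0.5,-0.08,-0.08,-0.15,-0.03,0,0.02],[0.5,-0.15,-0.15,-0.27,-0.05,0,0.04],[0.5,-0.23,-0.23,-0.4,-0.07,0,0.05],[0.5,-0.31,-0.31,-0.53,-0.1,0,0.07],[0.5,-0.38,-0.39,-0.66,-0.13,0,0.09],[0.5,-0.45,-0.46,-0.78,-0.15,0,0.1],[0.5,-0.51,-0.53,-0.88,-0.17,0,0.11],[0.5,-0.55,-0.57,-0.95,-0.18,0,0.12],[0.5,-0.58,-0.6,-1,-0.19,0,0.13],[0.5,-0.58,-0.6,-1,-0.19,0,0.13]])

```text
clock: 10.78
tcp_pos: [0.6116, 0.0006, 0.2912]
orientation: [-1.605, -1.668, -0.838]
contact_force: [-0.3, 0.2, -2.0]
grip_width: 0.0632
```

```bash
python3 -c "
from sim import *
st()
for th,y,z in ((0,-.12,.29),(40,-.16,.28),(60,-.2,.26)):
  g=cup(90,th,0,35,-1);print(th,delta(tcp([.62,y,z],g),g))"
```

```text
t 10.78 p [6.116e-01 6.000e-04 2.912e-01] j [ 0.817  0.681 -0.771  1.596 -0.518  1.257  0.386] F [-0.3  0.2 -2. ] w 0.0632
[[-0.022, 0.571, 0.821], [0.999, 0.038, 0.0], [-0.031, 0.82, -0.572]]
0 (array([-0.467,  0.027, -0.603, -0.01 , -0.001,  0.007]), np.float64(2.2))
40 (array([-0.708,  0.016, -0.797, -0.007, -0.223,  0.01 ]), np.float64(40.2))
60 (array([-0.982,  0.005, -0.953, -0.005, -0.334,  0.012]), np.float64(60.2))
```

Request:
send_rows(deltas=[[0.5,-0.05,0,-0.06,0,-0.01,0],[0.5,-0.12,0,-0.14,0,-0.03,0],[0.5,-0.2,0,-0.24,0,-0.06,0],[0.5,-0.3,0.01,-0.35,0,-0.09,0],[0.5,-0.4,0.01,-0.47,0,-0.12,0],[0.5,-0.5,0.01,-0.58,0,-0.15,0],[0.5,-0.58,0.01,-0.67,-0.01,-0.18,0.01],[0.5,-0.65,0.02,-0.74,-0.01,-0.2,0.01],[0.5,-0.71,0.02,-0.8,-0.01,-0.22,0.01],[0.5,-0.71,0.02,-0.8,-0.01,-0.22,0.01]])

```text
clock: 11.62
tcp_pos: [0.6221, -0.1546, 0.2737]
orientation: [-2.076, -2.088, -0.292]
contact_force: [0.3, 1.2, -1.0]
grip_width: 0.0629
```

```bash
python3 -c "
from sim import *
st()
for th,y,z in ((65,-.205,.26),(75,-.21,.25),(90,-.212,.243),(105,-.212,.24),(120,-.21,.24),(130,-.21,.243)):
  g=cup(90,th,0,35,-1);print(th,delta(tcp([.62,y,z],g),g))"
```

```text
t 11.62 p [ 0.6221 -0.1546  0.2737] j [ 0.646  0.496 -0.534  1.532 -0.024  1.209  0.177] F [ 0.3  1.2 -1. ] w 0.0629
[[-0.007, 0.964, 0.266], [1.0, 0.004, 0.01], [0.008, 0.266, -0.964]]
65 (array([-0.371, -0.017,  0.047,  0.003, -0.141,  0.002]), np.float64(25.4))
75 (array([-0.429, -0.018,  0.097,  0.003, -0.197,  0.001]), np.float64(35.4))
90 (array([-0.464, -0.018,  0.129,  0.003, -0.28 ,  0.001]), np.float64(50.4))
105 (array([-0.477, -0.018,  0.137,  0.004, -0.363,  0.   ]), np.float64(65.4))
120 (array([-0.468, -0.018,  0.127,  0.004, -0.447, -0.   ]), np.float64(80.4))
130 (array([-0.463, -0.018,  0.099,  0.004, -0.502, -0.   ]), np.float64(90.4))
```

Request:
send_rows(deltas=[[0.5,-0.08,0,0.01,0,-0.03,0],[0.5,-0.16,-0.01,0.02,0,-0.06,0],[0.5,-0.25,-0.01,0.03,0,-0.09,0],[0.5,-0.32,-0.02,0.04,0,-0.115,0],[0.5,-0.37,-0.02,0.05,0,-0.14,0],[0.5,-0.39,-0.02,0.06,0,-0.16,0],[0.5,-0.41,-0.02,0.08,0,-0.18,0],[0.5,-0.43,-0.02,0.1,0,-0.2,0],[0.5,-0.44,-0.02,0.11,0,-0.215,0],[0.5,-0.45,-0.02,0.12,0,-0.23,0],[0.5,-0.455,-0.02,0.125,0,-0.245,0],[0.5,-0.46,-0.02,0.13,0,-0.26,0],[0.5,-0.465,-0.02,0.13,0,-0.275,0],[0.5,-0.47,-0.02,0.13,0,-0.29,0],[0.5,-0.47,-0.02,0.13,0,-0.305,0],[0.5,-0.47,-0.02,0.135,0,-0.32,0],[0.5,-0.475,-0.02,0.135,0,-0.335,0],[0.5,-0.475,-0.02,0.135,0,-0.35,0],[0.5,-0.475,-0.02,0.135,0,-0.365,0],[0.5,-0.475,-0.02,0.135,0,-0.365,0]])

```text
clock: 13.28
tcp_pos: [0.6187, -0.216, 0.2314]
orientation: [1.699, 1.702, -0.787]
contact_force: [-0.8, 1.2, -1.5]
grip_width: 0.0631
```

```bash
python3 -c "
from sim import *
st()
for th,y,z in ((120,-.21,.24),(130,-.21,.245)):
  g=cup(90,th,0,35,-1);print(th,delta(tcp([.62,y,z],g),g))
a=grab('scene')['pixels'][150:290,200:360,::-1];b=grab('top')['pixels'][120:230,310:450,::-1]
a=cv2.resize(a,(480,420));b=cv2.resize(b,(320,251));c=np.zeros((420,800,3),np.uint8);c[:,:480]=a;c[:251,480:]=b;cv2.imwrite('pics/p1.png',c)"
```

```text
t 13.28 p [ 0.6187 -0.216   0.2314] j [ 0.005  0.528 -0.198  1.793  1.023  1.274 -0.728] F [-0.8  1.2 -1.5] w 0.0631
[[0.001, 0.643, -0.766], [1.0, 0.004, 0.005], [0.006, -0.766, -0.643]]
120 (array([-0.032,  0.009, -0.016,  0.002, -0.083, -0.001]), np.float64(15.0))
130 (array([-0.067,  0.009, -0.041,  0.002, -0.139, -0.001]), np.float64(25.0))
```

View pics/p1.png

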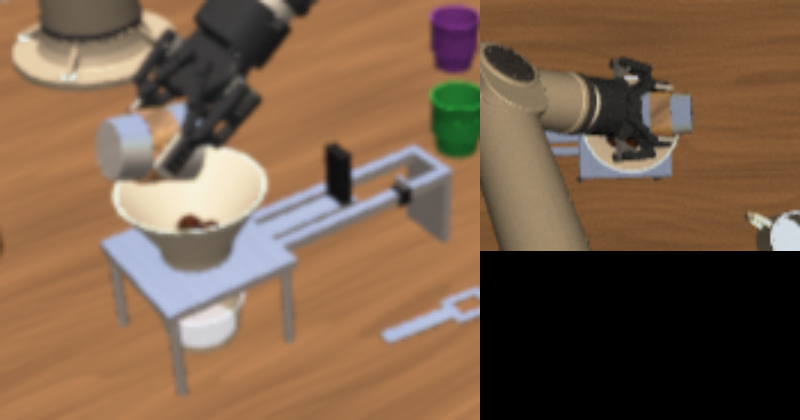

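Several balls now lie in the hopper (crop px ~(198,222)). I'll tip further to empty the tumbler fully.

Request:
send_rows(deltas=[[0.5,-0.02,0,-0.01,0,-0.03,0],[0.5,-0.03,0,-0.02,0,-0.06,0],[0.5,-0.05,0,-0.03,0,-0.1,0],[0.5,-0.07,0,-0.04,0,-0.14,0],[0.5,-0.07,0,-0.04,0,-0.14,0],[0.5,-0.07,0,-0.04,0,-0.14,0],[0.5,-0.07,0,-0.04,0,-0.11,0],[0.5,-0.07,0,-0.04,0,-0.14,0],[0.5,-0.07,0,-0.04,0,-0.14,0]])

```text
clock: 14.13
tcp_pos: [0.6182, -0.2233, 0.2464]
orientation: [1.404, 1.388, -1.069]
contact_force: [-0.4, -0.4, -1.7]
grip_width: 0.0631
```

```bash
python3 -c "
from sim import *
st()
for th,y,z in ((60,-.205,.29),(30,-.16,.3),(0,-.1,.3)):
  g=cup(90,th,0,35,-1);print(th,delta(tcp([.62,y,z],g),g))"
```

```text
t 14.13 p [ 0.6182 -0.2233  0.2464] j [-0.17   0.682 -0.083  1.823  1.262  1.539 -0.976] F [-0.4 -0.4 -1.7] w 0.0631
[[0.011, 0.256, -0.967], [1.0, -0.003, 0.011], [-0.0, -0.967, -0.256]]
60 (array([-0.2  ,  0.014, -0.175,  0.002,  0.39 , -0.003]), np.float64(70.2))
30 (array([-0.185,  0.014, -0.509,  0.003,  0.557, -0.003]), np.float64(100.2))
0 (array([-0.094,  0.013, -0.921,  0.004,  0.723, -0.002]), np.float64(130.2))
```

Request:
send_rows(deltas=[[0.5,-0.08,0,-0.01,0,0.02,0],[0.5,-0.16,0,-0.02,0,0.05,0],[0.5,-0.22,0,-0.03,0,0.09,0],[0.5,-0.25,0,-0.04,0,0.13,0],[0.5,-0.26,0,-0.06,0,0.17,0],[0.5,-0.26,0,-0.08,0,0.21,0],[0.5,-0.26,0,-0.1,0,0.25,0],[0.5,-0.26,0,-0.13,0,0.29,0],[0.5,-0.25,0.01,-0.16,0,0.33,0],[0.5,-0.24,0.01,-0.2,0,0.37,0],[0.5,-0.23,0.01,-0.25,0,0.41,0],[0.5,-0.22,0.01,-0.3,0,0.45,0],[0.5,-0.21,0.01,-0.37,0,0.49,0],[0.5,-0.2,0.01,-0.45,0,0.53,0],[0.5,-0.19,0.01,-0.53,0,0.57,0],[0.5,-0.17,0.01,-0.62,0,0.61,0],[0.5,-0.15,0.01,-0.72,0,0.65,0],[0.5,-0.12,0.01,-0.82,0,0.69,0],[0.5,-0.1,0.01,-0.92,0,0.72,0],[0.5,-0.1,0.01,-0.92,0,0.72,0]])

```text
clock: 15.8
tcp_pos: [0.6186, -0.0951, 0.293]
orientation: [-1.653, -1.649, -0.86]
contact_force: [-0.7, -0.7, -2.1]
grip_width: 0.0633
```

```bash
python3 -c "
from sim import *
st()
a=grab('scene')['pixels'][150:290,200:360,::-1];b=grab('top')['pixels'][145:205,345:410,::-1]
a=cv2.resize(a,(400,350));b=cv2.resize(b,(390,360),interpolation=cv2.INTER_CUBIC);c=np.zeros((360,800,3),np.uint8);c[:350,:400]=a;c[:,400:790]=b;cv2.imwrite('pics/p2.png',c)
for G,ph in (([.62,.03,.3],105),([.57,.12,.3],120)):
  g=Rt(ph,35,0,-1);print(delta(tcp(G,g),g))"
```

```text
t 15.8 p [ 0.6186 -0.0951  0.293 ] j [ 0.826  0.685 -0.61   1.501 -0.548  1.383  0.469] F [-0.7 -0.7 -2.1] w 0.0633
[[-0.003, 0.58, 0.815], [1.0, -0.006, 0.008], [0.009, 0.815, -0.58]]
(array([ 0.511, -0.013,  0.708,  0.071,  0.005, -0.046]), np.float64(15.2))
(array([ 0.862, -0.359,  1.187,  0.139,  0.006, -0.094]), np.float64(30.2))
```

View pics/p2.png

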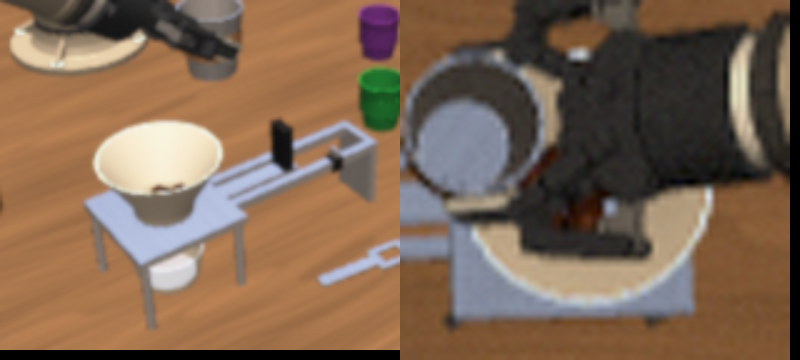

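The top view shows the tumbler's bare floor, so it is empty, and the balls are in the hopper with none seen on the table. Next I'll carry the tumbler back.

Request:
send_rows(deltas=[[0.5,0.04,-0.01,0.06,0.01,0,-0.01],[0.5,0.11,-0.03,0.15,0.02,0,-0.01],[0.5,0.2,-0.06,0.27,0.03,0,-0.02],[0.5,0.29,-0.1,0.4,0.05,0,-0.03],[0.5,0.38,-0.14,0.53,0.07,0,-0.04],[0.5,0.47,-0.17,0.66,0.08,0,-0.05],[0.5,0.56,-0.2,0.78,0.1,0,-0.06],[0.5,0.63,-0.23,0.88,0.11,0,-0.07],[0.5,0.69,-0.26,0.95,0.12,0,-0.08],[0.5,0.73,-0.28,1,0.12,0,-0.08],[0.5,0.73,-0.28,1,0.12,0,-0.08]])

```text
clock: 16.82
tcp_pos: [0.5765, 0.0964, 0.2972]
orientation: [-1.199, -1.918, -0.608]
contact_force: [-1.0, 0.3, -1.6]
grip_width: 0.0632
```

```bash
python3 -c "
from sim import *
st()
for G,ph in (([.52,.24,.26],145),([.466,.362,.2],165)):
  g=Rt(ph,35,0,-1);print(delta(tcp(G,g),g))"
```

```text
t 16.82 p [0.5765 0.0964 0.2972] j [ 0.563  0.7   -0.717  1.509 -0.437  1.465  0.476] F [-1.   0.3 -1.6] w 0.0632
[[-0.253, 0.526, 0.812], [0.898, 0.441, -0.006], [-0.361, 0.727, -0.583]]
(array([ 0.394,  0.065,  1.026,  0.13 ,  0.003, -0.094]), np.float64(28.8))
(array([ 0.582,  0.091,  1.973,  0.22 ,  0.003, -0.158]), np.float64(48.8))
```

Request:
send_rows(deltas=[[0.5,0.02,0,0.06,0.01,0,-0.01],[0.5,0.05,0.01,0.15,0.02,0,-0.02],[0.5,0.1,0.02,0.27,0.04,0,-0.03],[0.5,0.15,0.03,0.4,0.06,0,-0.04],[0.5,0.2,0.04,0.53,0.08,0,-0.05],[0.5,0.25,0.05,0.66,0.09,0,-0.06],[0.5,0.3,0.06,0.78,0.11,0,-0.08],[0.5,0.34,0.06,0.88,0.12,0,-0.09],[0.5,0.37,0.06,0.95,0.13,0,-0.09],[0.5,0.38,0.06,1,0.13,0,-0.09],[0.5,0.38,0.06,1,0.13,0,-0.09]])

```text
clock: 17.73
tcp_pos: [0.5165, 0.2379, 0.2541]
orientation: [-0.68, -2.099, -0.332]
contact_force: [-0.5, 0.1, -0.9]
grip_width: 0.0633
```

```bash
python3 -c "
from sim import *
st()
for G,ph in (([.466,.362,.15],165),([.466,.362,.07],165)):
  g=Rt(ph,35,0,-1);print(delta(tcp(G,g),g))"
```

```text
t 17.73 p [0.5165 0.2379 0.2541] j [ 0.267  0.819 -0.786  1.451 -0.27   1.565  0.533] F [-0.5  0.1 -0.9] w 0.0633
[[-0.463, 0.345, 0.816], [0.58, 0.814, -0.015], [-0.67, 0.467, -0.578]]
(array([-1.260e-01,  4.740e-01,  1.064e+00,  9.000e-02,  1.000e-03,
       -6.900e-02]), np.float64(20.5))
(array([-5.620e-01,  4.820e-01,  1.372e+00,  9.000e-02,  1.000e-03,
       -6.900e-02]), np.float64(20.5))
```

Request:
send_rows(deltas=[[0.5,-0.01,0.03,0.06,0.01,0,-0.01],[0.5,-0.02,0.07,0.15,0.02,0,-0.01],[0.5,-0.03,0.13,0.27,0.03,0,-0.02],[0.5,-0.04,0.19,0.4,0.04,0,-0.03],[0.5,-0.05,0.25,0.53,0.05,0,-0.04],[0.5,-0.06,0.31,0.66,0.06,0,-0.05],[0.5,-0.07,0.37,0.78,0.07,0,-0.06],[0.5,-0.08,0.42,0.88,0.08,0,-0.07],[0.5,-0.08,0.46,0.95,0.09,0,-0.07],[0.5,-0.09,0.48,1,0.09,0,-0.07],[0.5,-0.09,0.48,1,0.09,0,-0.07]])

```text
clock: 18.65
tcp_pos: [0.4649, 0.361, 0.1546]
orientation: [-0.286, -2.17, -0.15]
contact_force: [0.1, -0.7, 0.0]
grip_width: 0.0626
```

```bash
python3 -c "
from sim import *
st()
g=R.from_rotvec([-.286,-2.163,-.156])
for z in (.06,.0343,.0335):
  print(delta([.4586,.3643,z],g))"
```

```text
t 18.65 p [0.4649 0.361  0.1546] j [-0.019  1.003 -0.8    1.376 -0.114  1.556  0.603] F [ 0.1 -0.7  0. ] w 0.0626
[[-0.556, 0.149, 0.818], [0.26, 0.966, 0.001], [-0.789, 0.213, -0.576]]
(array([-0.489,  0.009,  0.401, -0.001,  0.002, -0.   ]), np.float64(0.5))
(array([-0.629,  0.009,  0.499, -0.001,  0.002, -0.   ]), np.float64(0.5))
(array([-0.634,  0.009,  0.502, -0.001,  0.002, -0.   ]), np.float64(0.5))
```

Request:
send_rows(deltas=[[0.5,-0.07,0,0.06,0,0.002,0],[0.5,-0.17,0,0.14,0,0.002,0],[0.5,-0.29,0,0.23,0,0.002,0],[0.5,-0.41,0.01,0.33,0,0.002,0],[0.5,-0.5,0.01,0.4,0,0.002,0],[0.5,-0.56,0.01,0.445,0,0.002,0],[0.5,-0.59,0.01,0.47,0,0.002,0],[0.5,-0.61,0.01,0.485,0,0.002,0],[0.5,-0.62,0.01,0.49,0,0.002,0],[0.5,-0.62,0.01,0.49,0,0.002,0]])

```text
clock: 19.48
tcp_pos: [0.4606, 0.3637, 0.0381]
orientation: [-0.287, -2.165, -0.152]
contact_force: [0.2, 0.4, -1.9]
grip_width: 0.0629
```

```bash
python3 -c "
from sim import *
st()"
```

```text
t 19.48 p [0.4606 0.3637 0.0381] j [-0.045  1.145 -0.751  1.382 -0.049  1.437  0.665] F [ 0.2  0.4 -1.9] w 0.0629
[[-0.553, 0.148, 0.82], [0.262, 0.965, 0.002], [-0.791, 0.216, -0.572]]
```

Request:
send_rows(deltas=[[0.5,-0.01,0,0.007,0,0,0],[0.5,-0.018,0,0.013,0,0,0],[0.5,-0.025,0,0.017,0,0,0],[0.5,-0.025,0,0.017,0,0,0],[0.78,-0.025,0,0.017,0,0,0],[0.85,-0.025,0,0.017,0,0,0],[0.92,-0.025,0,0.017,0,0,0],[1,-0.025,0,0.017,0,0,0],[1,-0.025,0,0.017,0,0,0],[1,-0.025,0,0.017,0,0,0],[1,-0.025,0,0.017,0,0,0]])

```text
clock: 20.4
tcp_pos: [0.4601, 0.3636, 0.033]
orientation: [-0.287, -2.164, -0.151]
contact_force: [-0.1, 0.2, 0.3]
grip_width: 0.0852
```

```bash
python3 -c "
from sim import *
st()
d=grab('wrist','w3.png');g=Rt(165,35,0,-1)
print(delta(np.array([.4590,.364,.034])+[.02,-.005,.16],g))"
```

```text
t 20.4 p [0.4601 0.3636 0.033 ] j [-0.047  1.151 -0.749  1.381 -0.046  1.433  0.667] F [-0.1  0.2  0.3] w 0.0852
[[-0.552, 0.148, 0.82], [0.261, 0.965, 0.001], [-0.792, 0.215, -0.572]]
(array([ 0.806,  0.005, -0.72 ,  0.001, -0.001, -0.   ]), np.float64(0.2))
```

View pics/w3.png

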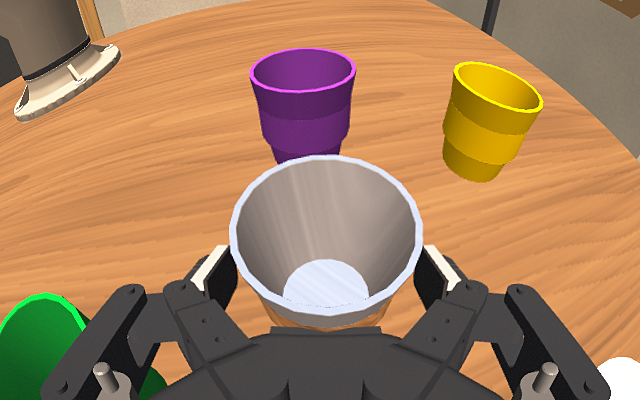

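The tumbler stands upright and empty, with its rim centred between the open pads. I'll lift clear straight up.

Request:
send_rows(deltas=[[1,0.12,0,-0.09,0,0,0],[1,0.27,0,-0.2,0,0,0],[1,0.45,0,-0.34,0,0,0],[1,0.65,0,-0.48,0,0,0],[1,0.82,0,-0.6,0,0,0],[1,1,0,-0.72,0,0,0],[1,1,0,-0.72,0,0,0]])

```text
clock: 21.03
tcp_pos: [0.464, 0.3647, 0.2249]
orientation: [-0.284, -2.17, -0.159]
contact_force: [0.4, 1.0, 0.4]
grip_width: 0.0848
```

```bash
python3 -c "
from sim import *
st()
g=Rt(180,90,0,-1)
print(delta([.54,.23,.27],g),delta([.6,.1,.27],g))
q=sim(r.get_obs()['joints'],[('a',[.54,.23,.27],g),('b',[.62,-.013,.24],g),('c',[.62,-.013,.126],g),('d',[.62,.05,.126],g)])"
```

```text
t 21.03 p [0.464  0.3647 0.2249] j [-0.009  0.927 -0.832  1.352 -0.161  1.627  0.562] F [0.4 1.  0.4] w 0.0848
[[-0.558, 0.144, 0.818], [0.261, 0.965, 0.009], [-0.788, 0.219, -0.576]]
(array([-0.166, -0.732, -0.768,  0.043, -0.302, -0.076]), np.float64(56.7)) (array([-0.513, -1.464, -1.273,  0.043, -0.302, -0.076]), np.float64(56.7))
a margin 0.28 err 0.4 [ 0.12  0.42 -0.82  1.7   0.33  1.17  0.77]
b margin 0.56 err 0.3 [ 0.46  0.49 -0.75  1.66  0.36  1.13  1.19]
c margin 0.64 err 0.1 [ 0.41  0.61 -0.68  1.76  0.46  0.94  1.11]
d margin 0.65 err 0.0 [ 0.31  0.61 -0.69  1.76  0.47  0.94  1.01]
```

Request:
send_rows(deltas=[[1,-0.02,-0.09,-0.1,0.005,-0.03,-0.01],[1,-0.05,-0.2,-0.2,0.01,-0.06,-0.02],[1,-0.1,-0.32,-0.3,0.015,-0.1,-0.025],[1,-0.15,-0.45,-0.42,0.02,-0.13,-0.03],[1,-0.2,-0.58,-0.55,0.025,-0.17,-0.04],[1,-0.25,-0.7,-0.68,0.03,-0.2,-0.05],[1,-0.28,-0.82,-0.8,0.035,-0.24,-0.06],[1,-0.3,-0.92,-0.9,0.04,-0.27,-0.07],[1,-0.3,-1,-0.95,0.04,-0.3,-0.075],[1,-0.3,-1,-0.95,0.04,-0.3,-0.075],[1,-0.3,-1,-0.95,0.04,-0.3,-0.075]])

```text
clock: 21.95
tcp_pos: [0.5606, 0.18, 0.2629]
orientation: [-0.012, -3.127, 0.001]
contact_force: [-0.0, -1.0, -0.1]
grip_width: 0.0855
```

```bash
python3 -c "
from sim import *
st()
g=Rt(180,90,0,-1)
print(delta([.62,.05,.26],g))"
```

```text
t 21.95 p [0.5606 0.18   0.2629] j [ 0.203  0.44  -0.818  1.693  0.336  1.171  0.859] F [-0.  -1.  -0.1] w 0.0855
[[-1.0, 0.008, 0.014], [0.008, 1.0, -0.0], [-0.014, -0.0, -1.0]]
(array([-0.403, -0.864,  0.014, -0.   , -0.005, -0.002]), np.float64(0.9))
```

Request:
send_rows(deltas=[[1,-0.08,-0.18,0,0,-0.005,0],[1,-0.17,-0.38,0,0,-0.005,0],[1,-0.26,-0.58,0,0,-0.005,0],[1,-0.34,-0.78,0,0,-0.005,0],[1,-0.4,-0.95,0.05,0,-0.005,0],[1,-0.4,-1,0.1,0,-0.005,0],[1,-0.4,-1,0.1,0,-0.005,0]])

```text
clock: 22.53
tcp_pos: [0.62, 0.027, 0.2432]
orientation: [-0.019, -3.137, -0.001]
contact_force: [-0.1, 0.4, -0.3]
grip_width: 0.0854
```

```bash
python3 -c "
from sim import *
st()
d=grab('wrist','w4.png')
for n,P in (('post',[.62,-.0135,.151]),('fin',[.646,.0496,.106])): print(n,proj(d,P,True))
t=grab('top')['pixels'];cv2.imwrite('pics/t4.png',t[:,:,::-1])"
```

```text
t 22.53 p [0.62   0.027  0.2432] j [ 0.409  0.495 -0.762  1.648  0.365  1.151  1.113] F [-0.1  0.4 -0.3] w 0.0854
[[-1.0, 0.012, 0.004], [0.012, 1.0, 0.001], [-0.004, 0.001, -1.0]]
post [272.7386383  207.93308334]
fin [350.9917503  220.71121861]
```

View pics/w4.png

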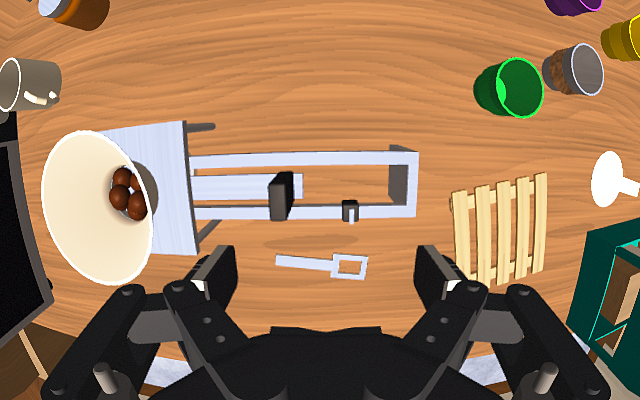

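The balls are in the funnel at (128,193), and at least five can be seen. The post is at ~(280,196) and the marker clip at (350,210). I'll zoom in for precision.

```bash
python3 -c "
import cv2,numpy as np
im=cv2.imread('pics/w4.png');a=im[165:230,260:365];cv2.imwrite('pics/z4.png',cv2.resize(a,None,fx=7,fy=7,interpolation=cv2.INTER_CUBIC))
g=cv2.cvtColor(im,cv2.COLOR_BGR2GRAY)
for y in (190,200,210,215): print(y,g[y,262:300])
for y in (205,212,217,220): print(y,g[y,338:362])"
```

```text
190 [227 228 228 230 238 192 100  53  76  76  75  78  81  84  84  88  89  91
  93  95  96  97  61  34  13  14  12  20  17  13   2  76 155 242 230 228
 228 227]
200 [134 135 135 135 140 148  84  53  64  76  78  79  82  83  85  87  88  88
  89  90  96  96  76  45  22  14   8  14  13  16   7  28  81 160 151 149
 149 147]
210 [227 228 228 229 230 237 205 124  45  72  78  78  80  82  82  82  82  83
  84  83  84  85  87  59  31  14   4  24  94 228 237 230 228 230 229 230
 229 230]
215 [227 227 227 229 228 230 242 180  31  66  75  78  76  78  78  80  78  80
  84  80  82  80  86  63  33   4 136 250 234 230 230 229 230 229 229 229
 229 231]
205 [ 95  97 101  94  24  48  62  62  61  61  59  60  61  66  63  64  64  63
  64  56  43  97 105 105]
212 [229 231 238 227  47  47  85  92  86  83  68 192 229 232 234 247 115  69
  80  62  75 245 233 229]
217 [235 236 242 231  53  47  79  84  79  75  61 193 228 235 232 205  96  66
  71  54  83 251 239 235]
220 [158 158 162 154 111  56  66  67  66  64  50 193 229 235 232 201  84  58
  62  72 103 171 165 163]
```

View pics/z4.png

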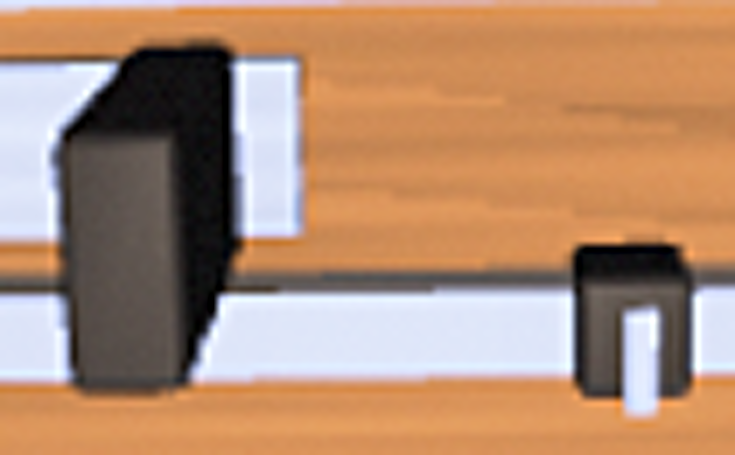

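```bash
python3 -c "
from sim import *
d=r.grab_frame('wrist')
print(onz(d,(277.2,201.7),.151,True)); 
for v in (214,219): print(onz(d,(351.2,v),.106,True))
for u,v in ((269,184.3),(284.6,184.3),(286.4,220),(270.7,220)): print(onz(d,(u,v),.151,True).round(4))
print(delta([.62,-.011,.126],Rt(180,90,0,-1)))"
```

```text
[ 0.61594773 -0.00525466  0.151     ]
[0.64029023 0.05503896 0.106     ]
[0.64512596 0.05512536 0.106     ]
[ 0.6024 -0.0109  0.151 ]
[0.6025 0.001  0.151 ]
[0.6306 0.0012 0.151 ]
[ 0.6306 -0.0111  0.151 ]
(array([-0.003, -0.293,  0.8  ,  0.001,  0.   , -0.001]), np.float64(0.3))
```

Request:
send_rows(deltas=[[1,0,-0.08,0.1,0,0,0],[1,0,-0.16,0.22,0,0,0],[1,0,-0.235,0.36,0,0,0],[1,0,-0.235,0.5,0,0,0],[1,0,-0.235,0.62,0,0,0],[1,0,-0.235,0.72,0,0,0],[1,0,-0.235,0.78,0,0,0],[1,0,-0.235,0.795,0,0,0],[0.6,0,-0.235,0.795,0,0,0],[0.4,0,-0.235,0.795,0,0,0],[0.2,0,-0.235,0.795,0,0,0],[0,0,-0.235,0.795,0,0,0],[0,0,-0.235,0.795,0,0,0],[0,0,-0.235,0.795,0,0,0],[0,0,-0.235,0.795,0,0,0],[0,0,-0.235,0.795,0,0,0]], squeeze=60)

```text
clock: 24.02
tcp_pos: [0.6204, -0.0067, 0.1279]
orientation: [0.012, 3.139, -0.003]
contact_force: [-1.3, -4.3, 5.6]
grip_width: 0.013
```

```bash
python3 -c "
from sim import *
st()"
```

```text
t 24.02 p [ 0.6204 -0.0067  0.1279] j [ 0.413  0.611 -0.696  1.755  0.473  0.947  1.086] F [-1.3 -4.3  5.6] w 0.013
[[-1.0, 0.008, -0.003], [0.008, 1.0, -0.002], [0.003, -0.002, -1.0]]
```

Request:
send_rows(deltas=[[0,0,0.04,0,0,0,0],[0,0,0.1,0,0,0,0],[0,0,0.17,0,0,0,0],[0,0,0.24,0,0,0,0],[0,0,0.31,0,0,0,0],[0,0,0.36,0,0,0,0],[0,0,0.39,0,0,0,0],[0,0,0.4,0,0,0,0],[0,0,0.4,0,0,0,0],[0,0,0.4,0,0,0,0],[0,0,0.4,0,0,0,0],[0,0,0.4,0,0,0,0]])

```text
clock: 25.02
tcp_pos: [0.6204, 0.0518, 0.1278]
orientation: [0.014, 3.14, -0.006]
contact_force: [-3.7, -7.9, 8.0]
grip_width: 0.013
```

```bash
python3 -c "
from sim import *
st()
s=grab('scene');cv2.imwrite('pics/s5.png',s['pixels'][:,:,::-1]);t=grab('top','t5.png');w=grab('wrist','w5.png')
for y in (.045,.05,.055): print(proj(s,[.635,y,.1]).round(1),proj(s,[.646,y,.106]).round(1),proj(w,[.646,y,.106],True).round(1))
print('ram',proj(s,[.62,-.178,.045]))
a=cv2.resize(s['pixels'][185:245,290:365,::-1],(562,450),interpolation=cv2.INTER_CUBIC)
b=cv2.resize(s['pixels'][195:275,225:305,::-1],(237,237),interpolation=cv2.INTER_CUBIC)
e=cv2.resize(w['pixels'][150:230,30:170,::-1],(237,135),interpolation=cv2.INTER_CUBIC)
c=np.zeros((600,800,3),np.uint8);c[:450,:562]=a;c[:237,563:]=b;c[240:375,563:]=e;cv2.imwrite('pics/f5.png',c)"
```

```text
t 25.02 p [0.6204 0.0518 0.1278] j [ 0.318  0.616 -0.698  1.748  0.478  0.954  0.989] F [-3.7 -7.9  8. ] w 0.013
[[-1.0, 0.009, -0.001], [0.009, 1.0, -0.004], [0.001, -0.004, -1.0]]
[330.4 210.4] [332.6 210.4] [315.2 284.8]
[331.6 209.8] [333.9 209.8] [324.  284.8]
[332.9 209.3] [335.2 209.3] [332.8 284.7]
ram [266.48813261 249.97177286]
```

View pics/f5.png

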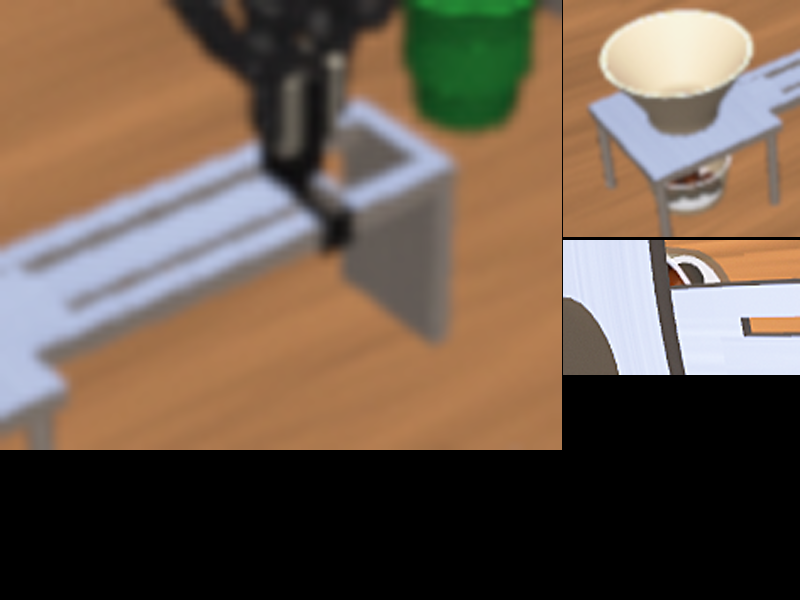

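The balls are visible in the ramekin below and the throat is open. My picture allowance is used up, so I'll check post against fin numerically.

```bash
python3 -c "
from sim import *
w=cv2.imread('pics/w5.png');t=cv2.imread('pics/t5.png');t0=cv2.imread('pics/top0.png')
g=cv2.cvtColor(w,cv2.COLOR_BGR2GRAY);g0=cv2.cvtColor(t0,cv2.COLOR_BGR2GRAY);gt=cv2.cvtColor(t,cv2.COLOR_BGR2GRAY)
print('wrist');print(g[255:305:4,280:370:4])
d=r.grab_frame('top')
for y in (-.0115,): print('post',proj(d,[.62,y,.151]))
print('fin',proj(d,[.646,.0496,.106]))
print('t0 post');print(g0[172:184,316:334]);print('t0 fin');print(g0[166:178,298:314])
print('t5 fin');print(gt[166:178,298:314])"
```

```text
wrist
[[ 62  31  33  37 101 100 101  47  77  75  75  76  77  74  74  50  14  99
   99 105  36  35  29]
 [ 24  36  40  62 101 100 103  43  75  76  75  75  75  75  74  57  15 103
  102 100  38  39  37]
 [ 24  29  28  90  99 100  84  32  72  74  74  74  73  73  71  53  26 101
   99 100  20  29  27]
 [ 29  25  30  60 190 229  70  47  73  73  73  73  72  71  70  53  55 230
  236 170  22  26  31]
 [ 26  28  28  24  27 166 158  71  72  69  73  73  71  71  71  53 105 255
    3  29  37  25  24]
 [ 82 108  80  27  30   3 249  73  72  71  69  71  68  71  71  52 105 255
   28  31  49  96  99]
 [ 33  29  28  32  30  29  59  84  69  68  70  68  69  69  68  50 106  19
   23  31  26  26  28]
 [ 29  30  30  31  27  27  61 100  67  69  67  68  67  67  70  50 105  25
   31  27  25  29  31]
 [ 29  28  28  30  29  27  56 103  66  68  67  67  67  64  66  49 104  22
   29  28  28  29  29]
 [ 29  27  27  31  31  22  34 104  67  66  64  64  66  65  64  47 104  34
   26  29  26  27  29]
 [ 28  28  27  29  27  29  36 106  62  64  60  64  64  65  64  51 104  40
   27  28  26  31  30]
 [ 28  28  27  26  31  38  
[... 2065 characters left out ...]
 143 144 146 146 151 151 151]
 [169 142 140 127 126 133 140 142 141 143 144 148 147 148 145 147]
 [169 173 141 125 125 127 134 140 141 143 143 146 145 148 148 150]
 [174 179 175 123 125 128 128 136 139 137 141 145 143 146 148 147]
 [180 185 191 156 125 125 130 132 137 139 141 142 142 146 147 147]
 [185 190 195 193 130 121 127 128 132 137 137 141 143 143 144 148]
 [192 197 195 200 142 121 125 128 129 132 139 140 141 142 145 145]
 [195 197 198 194 155 121 120 123 128 129 137 140 140 141 140 146]
 [197 197 195 193 153 112 120 125 124 129 133 138 140 142 143 143]
 [195 198 192 186 144 111 113 119 124 126 130 130 136 141 141 143]
 [155 192 184 179 139 108 111 115 121 125 126 128 132 139 137 140]]
```

```bash
python3 -c "
from sim import *
t=cv2.imread('pics/t5.png');t0=cv2.imread('pics/top0.png');h=cv2.cvtColor(t,cv2.COLOR_BGR2HSV);h0=cv2.cvtColor(t0,cv2.COLOR_BGR2HSV)
f=lambda h:cv2.inRange(h,(0,150,10),(14,255,90))
m=f(h);print('ref balls in cup at start',(f(h0)[210:245,200:235]>0).sum(),'hopper now',(m[150:200,350:402]>0).sum(),'cup now',(m[210:245,200:235]>0).sum())
print('hopper disc grey',t[168:188:4,362:388:4].mean(2).astype(int).tolist())
d=(np.abs(t.astype(int)-t0).max(2)>60).astype(np.uint8); n,_,s,c=cv2.connectedComponentsWithStats(d)
print([(s[i].tolist(),c[i].round().tolist()) for i in range(1,n) if s[i][4]>8])
sc=cv2.imread('pics/s5.png');ms=f(cv2.cvtColor(sc,cv2.COLOR_BGR2HSV));n,_,s,c=cv2.connectedComponentsWithStats(ms[190:285,215:320]);print('scene brown',s[1:].tolist())
st()"
```

```text
ref balls in cup at start 116 hopper now 89 cup now 6
hopper disc grey [[150, 145, 113, 96, 133, 140, 142], [151, 84, 75, 72, 124, 136, 143], [152, 50, 23, 28, 90, 97, 144], [155, 116, 38, 24, 32, 134, 148], [160, 155, 38, 150, 159, 153, 153]]
[([308, 139, 8, 7, 20], [311.0, 142.0]), ([301, 145, 7, 6, 22], [305.0, 148.0]), ([283, 146, 47, 44, 592], [302.0, 164.0]), ([308, 165, 7, 3, 9], [311.0, 166.0]), ([313, 170, 22, 14, 101], [323.0, 176.0]), ([364, 170, 18, 17, 203], [372.0, 177.0]), ([343, 173, 10, 2, 20], [348.0, 174.0]), ([332, 176, 11, 6, 46], [336.0, 178.0]), ([345, 182, 8, 2, 13], [349.0, 183.0]), ([338, 185, 10, 3, 17], [343.0, 186.0]), ([326, 189, 40, 43, 368], [347.0, 210.0]), ([239, 205, 9, 17, 45], [242.0, 214.0]), ([252, 204, 10, 17, 60], [258.0, 211.0]), ([245, 209, 7, 12, 27], [247.0, 215.0]), ([214, 219, 13, 14, 120], [219.0, 226.0]), ([348, 224, 41, 35, 278], [363.0, 238.0]), ([377, 254, 10, 8, 23], [381.0, 258.0]), ([378, 263, 10, 8, 33], [383.0, 266.0]), ([412, 272, 17, 29, 203], [422.0, 286.0]), ([378, 278, 41, 38, 755], [400.0, 295.0]), ([360, 283, 23, 39, 555
[... 213 characters left out ...]
], [350.0, 344.0]), ([395, 316, 15, 9, 50], [402.0, 320.0]), ([298, 352, 30, 40, 257], [310.0, 366.0]), ([373, 354, 10, 14, 45], [378.0, 361.0]), ([315, 357, 24, 43, 276], [326.0, 375.0]), ([331, 365, 28, 15, 220], [344.0, 372.0]), ([368, 367, 5, 3, 9], [370.0, 368.0]), ([361, 372, 18, 28, 135], [366.0, 382.0]), ([374, 373, 102, 26, 1190], [434.0, 384.0]), ([304, 377, 10, 18, 78], [308.0, 386.0]), ([443, 385, 33, 15, 216], [463.0, 395.0]), ([340, 387, 12, 13, 70], [346.0, 395.0])]
scene brown [[51, 64, 4, 2, 5]]
t 25.22 p [0.6204 0.0518 0.1278] j [ 0.318  0.616 -0.698  1.748  0.478  0.954  0.989] F [-3.5 -8.2  8.1] w 0.0135
[[-1.0, 0.009, -0.001], [0.009, 1.0, -0.004], [0.001, -0.004, -1.0]]
```

```bash
python3 -c "
from sim import *
w=r.grab_frame('wrist');t=r.grab_frame('top');s=r.grab_frame('scene')
for n,d,k in (('wrist',w,True),('top',t,False),('scene',s,False)):
  h=cv2.cvtColor(d['pixels'],cv2.COLOR_RGB2HSV);m=cv2.inRange(h,(0,150,10),(14,255,110))
  for z in (.02,.04,.105,.13):
    print(n,z,proj(d,[.62,-.178,z],k).round(0),end=' ')
  c=proj(d,[.62,-.178,.07],k).astype(int);x0=max(c[0]-70,0);y0=c[1]-60
  nn,_,st_,ce=cv2.connectedComponentsWithStats(m[y0:c[1]+60,x0:c[0]+70])
  print();print([(q[0]+x0,q[1]+y0,q[2],q[3],q[4]) for q in st_[1:].tolist() if q[4]>4])
def cen(im,lo,hi,x0,x1,y0,y1,rgb):
  h=cv2.cvtColor(im,cv2.COLOR_RGB2HSV if rgb else cv2.COLOR_BGR2HSV);m=cv2.inRange(h,lo,hi)[y0:y1,x0:x1];ys,xs=np.nonzero(m);return (xs.mean()+x0).round(1),(ys.mean()+y0).round(1),len(xs)
t0=cv2.imread('pics/top0.png');p0=cv2.imread('pics/t4.png')
for im,rgb in ((t0,0),(p0,0),(t['pixels'],1)):
  print('green',cen(im,(50,100,40),(75,255,255),230,275,195,230,rgb),'opener',cen(im,(95,10,90),(130,90,255),295,336,139,156,rgb),'ram/plate',cen(im,(95,10,90),(130,90,255),345,402,150,200,rgb))
"
```

```text
wrist 0.02 [ 95. 203.] wrist 0.04 [ 82. 208.] wrist 0.105 [ 34. 231.] wrist 0.13 [ 13. 242.] 
[(92, np.int64(165), 9, 11, 32)]
top 0.02 [370. 180.] top 0.04 [371. 179.] top 0.105 [373. 176.] top 0.13 [374. 175.] 
[(np.int64(365), np.int64(173), 15, 13, 92)]
scene 0.02 [267. 256.] scene 0.04 [267. 251.] scene 0.105 [265. 234.] scene 0.13 [264. 227.] 
[(np.int64(195), np.int64(219), 6, 19, 81), (np.int64(266), np.int64(254), 4, 2, 6)]
green (np.float64(249.2), np.float64(212.8), 320) opener (np.float64(313.8), np.float64(148.1), 131) ram/plate (np.float64(365.6), np.float64(181.5), 660)
green (np.float64(251.2), np.float64(212.3), 320) opener (np.float64(nan), np.float64(nan), 0) ram/plate (np.float64(366.5), np.float64(182.5), 342)
green (np.float64(251.2), np.float64(212.2), 320) opener (np.float64(325.1), np.float64(149.0), 41) ram/plate (np.float64(360.7), np.float64(183.1), 464)<string>:12: RuntimeWarning: Mean of empty slice.
  ret = ret.dtype.type(ret / rcount)
```

```bash
python3 -c "
from sim import *
t=r.grab_frame('top')['pixels'];np.set_printoptions(linewidth=200)
print(t[163:193,358:390].mean(2).astype(int))"
```

```text
[[198 156 154 152 152 151 149 146 146 144 148 143 143 139 142 141 136 142 139 140 139 139 138 143 141 141 143 144 147 144 146 146]
 [165 157 155 152 151 148 148 146 143 144 141 141 143 141 140 139 137 140 139 137 141 140 140 139 144 140 140 145 141 145 143 145]
 [150 154 152 152 152 149 148 143 145 143 140 140 140 139 141 138 138 138 135 136 139 139 140 141 142 145 144 143 142 145 144 148]
 [157 154 153 152 152 150 150 145 141 143 141 142 141 139 137 138 137 136 138 135 137 139 136 140 142 142 142 140 141 144 147 147]
 [157 157 154 151 149 148 147 144 146 141 140 141 139 133 127 123 128 129 134 137 136 136 138 140 140 142 140 142 143 143 145 146]
 [157 154 153 152 149 147 145 145 141 142 139 122 114  99 100  97  94 100 116 126 137 135 138 137 137 140 141 143 142 145 145 147]
 [153 153 154 148 148 146 144 144 143 132 114  92  87  88  98 102 118 103  89  89 113 129 136 138 138 139 141 140 143 144 145 148]
 [156 154 156 150 149 147 148 145 135 108  83  77  99 102 103 108 137 118 110 105  87 103 128 138 139 141 141 142 140 146 144 146]
 [155 153 155 151 149 147 149 144 111  81  88  88  9
[... 2130 characters left out ...]
152 155 155 156 156 155 157 155 157 158 159]
 [141 160 199 185 162 164 162 159 162 161 158 159 159 160 159 160 160 158 156 158 155 156 154 155 156 156 157 157 157 158 161 160]
 [145 140 163 197 188 162 167 164 161 164 162 161 160 160 161 162 159 160 158 161 159 160 158 156 159 157 157 158 158 162 156 178]
 [143 141 143 160 193 186 172 165 163 166 163 161 163 164 163 159 160 159 160 160 159 159 161 158 161 161 161 162 160 165 182 190]
 [140 144 144 137 151 191 187 189 170 165 165 163 165 163 161 163 163 163 162 158 161 159 162 163 161 161 163 159 177 183 193 163]
 [141 141 141 140 142 153 177 190 188 182 170 159 167 166 164 165 162 162 162 162 163 163 163 163 161 158 169 183 189 174 152 142]]
```

```bash
python3 -c "
from h import *
st(); print(r.hand_in())"
```

```text
t 25.42 p [0.6204 0.0518 0.1278] j [ 0.318  0.616 -0.698  1.748  0.478  0.954  0.989] F [-4.1 -7.8  8.3] w 0.0133
[[-1.0, 0.009, -0.001], [0.009, 1.0, -0.004], [0.001, -0.004, -1.0]]
the job is handed in; nothing more can be done
None
```

The job is handed in at 25.4 s. The balls went from the tumbler through the hopper into the ramekin, and the gripper is still holding the gate handle at the mark. I couldn't confirm all six balls or the exact handle position directly.

What I did: I gripped the steel tumbler by its cork sleeve and poured it out over the hopper. I stood it back upright at its old place, then pinched the handle post from above and pulled it about 60 mm.

Last checks:
- **Grip:** the fingers close on 13 mm, and the spring pulls back with about 8 N, which is what it should be at the mark.
- **Handle position:** the post is at y = 0.052 m. My camera estimates of the fin ran from 0.049 to 0.055 m, because the cameras disagree by up to 5 mm. The post should therefore be within 6 mm, but the fin was hidden behind the fingers, so I couldn't see this directly.
- **Balls:** the tumbler is empty and no stray balls showed on the table. Through the open throat I could make out about five or six in the ramekin, with its edge cut off from view, so I never counted six separately.
- **Tumbler and ramekin:** the tumbler looked upright and centred between the open fingers just after I let go. The ramekin was still under the throat.
- **Other things:** I saw no movement of the trivet, spoon rest, jar or mug. The opener was mostly hidden by the arm in the last top view, so that check was not conclusive. The green look-alike was nudged by about 7 mm; it is not one of the listed bystanders.

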